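# Take down the pile of sample containers

## Task

Take the pile of sample containers apart from the top, and stand each upright and flat inside its own dish: first the steel cup in the small round dish, then the pot in the large round dish, then the jar in the square dish. Last, stand the glass vial inside the steel cup. Tip nothing over on the way, and leave the bench timer where it lies.

Things in the scene. Friction and masses are not known exactly. Their poses are not given: they have to be found in the camera images.
- steel_cup: open straight cylindrical cup of bare steel, 49 mm outside diameter, 38 mm high, wall 2.5 mm (44 mm inside), floor 4 mm thick; loose, 0.07 kg; at the start on top of the pile (standing on the pot's lid, its underside 133 mm above the worktop). Origin: centre of its underside, z up
- pot: small closed pot, brown body about 56 mm in diameter, flat red screw lid 59 mm in diameter and 16 mm high, 58 mm high in all; loose, 0.05 to 0.13 kg; at the start in the middle of the pile (standing on the jar's lid, its underside 75 mm above the worktop). Origin: centre of its underside, z up
- jar: closed specimen jar, white body about 60 mm in diameter, flat red screw lid 64 mm in diameter and 16 mm high, 75 mm high in all; loose, 0.06 to 0.15 kg; at the start the bottom of the pile, standing on the worktop. Origin: centre of its underside, z up
- vial: slender glass vial, 30 mm in diameter, 70 mm high, upper 14 mm a white stopper 29 mm in diameter; loose, 0.02 to 0.05 kg; at the start it stands alone on the worktop. Origin: centre of its underside, z up
- small_round_dish: low round grey dish, 72 mm outside diameter, 64 mm inside; rim 12 mm high, floor 4 mm above the worktop with a black mat; fixed. Origin: centre of its underside, on the worktop
- large_round_dish: low round grey dish, 92 mm outside diameter, 84 mm inside; rim 12 mm high, floor 4 mm above the worktop with a black mat; fixed. Origin: centre of its underside, on the worktop
- square_dish: low square grey dish, 90 mm outside, 82 mm inside; rim 12 mm high, floor 4 mm above the worktop with a black mat; fixed. Origin: centre of its underside, on the worktop; its sides lie along its x and y
- timer: bench timer, an off-white low box 45 x 70 x 29 mm (x, y, z) with a display and buttons, lying loose among the dishes; not to be moved. Origin: centre of its underside
- desk_lamp: fixed desk lamp, an obstacle. From its origin (on the worktop, world axes): base 170 mm wide, 31 mm high, centred at x -50, y -190 mm; arms (x -75 to +20) rise from it to z 345 at y +30 and fall to z 165 at y +290; shade at x 0 to +140, y -55 to +90, z 320 to 460. Things stand on both sides: pass on the robot's side of it or above. Behind the bench a ledge 160 mm high begins at world x 0.70
There are look-alikes about, which are no part of the job. Leave any turquoise look-alike of the pot alone. Leave any yellow look-alike of the vial alone.

How it is judged:
By the outcome, as a careful person would: the job done as asked, in the order asked, and still so for the second after the job is handed in, with the robot touching nothing.
It also fails if it takes over 134 s, if anything falls off the work surface, if the arm or the gripper's body presses on something with over 40 N, if the wrist force passes 120 N, or if a joint passes its speed limit or range.

## Robot

A 7-joint arm with a two-finger parallel gripper is mounted at the origin on a cart in front of the work surface, level with it; the furniture and walls round the work are solid. World frame = base frame: x ahead of the robot, y to its left, z up, the work surface at z = 0. Lengths are in mm, angles in degrees, forces in N, time in s.
With the tool pointing down it reaches from about 400 to 850 mm from the base axis. Payload 10.4 kg.
Tool frame: the origin (TCP) lies midway between the tips of the shut fingers; the grasp point (between the pads) lies 19 mm behind it; z points along the fingers, y is the direction in which the jaws open and shut (so a half turn about z gives the same grasp; the last joint's range is limited). The gripper opens to 87 mm and grips with 3 to 60 N. Pads are 19 mm wide; open, the fingers measure 117 mm over their backs; the gripper's body (75 mm by 190 mm) begins 51 mm behind the grasp point.
Start: joints at [69.637, 19.034, -3.707, 83.658, 1.238, 77.344, -5.071], TCP at [204.205, -590.725, 192.376] pointing down, gripper open.
Joint ranges: [-148.97, 148.97], [-28.65, 121.19], [-84.17, 76.75], [9.2, 138.47], [-72.65, 252.65], [3.7, 117.97], [-149.18, 149.18]. Speed limits (degrees/s): [127.2, 127.2, 159.86, 159.86, 180, 180, 180].

## Interface

Orientations are given as a 3x3 rotation matrix whose columns are the frame's x, y, z axes.
In Python, from cell import ctrl gives the robot as it stands.
- The arm moves only by the tool step_arm, never from a script. Its argument "moves" is a list of rows, each an object of numbers: "x", "y", "z": the shift along the tool's x, y, z in m; "turn": the turn about the tool's z in rad; "jaw": the finger opening in m, from 0 to 0.087. In form: [{"x": .., "y": .., "z": .., "turn": .., "jaw": ..}, ...]. A call has 1 to 8 rows; each row shifts and turns the commanded pose from where the row before left it, along the tool's axes as they then stand; what a row does not reach is not made up. A row lasts 1/8 s, in which the tool goes at most 62.5 mm and 10.7 degrees, less where a joint would pass 70% of its speed; a pose out of reach is approached as far as the arm can. A call with a gripper value outside its range is refused whole. The fingers move at their own pace and stop on an object; "force" is the grip in N (left out, the last holds). Time passes only in rows, so rows that do not move let the fingers close. It gives the time, the measured TCP pose, the force and the opening at its end, in the units of the state.
- ctrl.state(): the state, without advancing time (a new reading comes with each control period).
- ctrl.camera(name): name is "scene" or "top"; returns (picture, depth): 400x640x3 uint8, red, green, blue; 400x640 float32, mm along the optical axis (not along the pixel's ray), 0 where there is no reading.
- ctrl.calibration(name): a dict with "fx", "fy", "cx", "cy" (pixels), "world_from_camera" (4x4, takes a point from camera to world coordinates). Camera axes: x right, y down, z forward; pixel columns grow to the right and rows downward; lengths in mm; the calibration is good to about 2 mm. A picture is of the moment at which its call begins. calibration takes no time and is no camera call.
- ctrl.job_done(): hands the job in, once; it reports no verdict.
The state is a dict: "clock": time; "joint_pos": joint angles; "joint_vel": joint speeds; "effort": joint torques, N m; "tcp_pos": TCP position; "orientation": TCP orientation; "force": force on the tool from outside, world axes, zero at the start; "wrist_torque": the same for the moment, N m; "opening": finger opening in mm.
Only numpy, scipy, OpenCV 4.12 (cv2) and the standard library are available. Lean on these libraries where they do the work, as an engineer would, in place of code of your own. Each camera call takes 0.05 s, during which the arm holds its last target.

## Working session

There is one attempt and no reset: what is moved stays moved. The work goes in short steps, Python scripts to look and compute and a tool call to move; the robot and the scene stay as the last step left them, time stands still between calls to the robot, and variables do not carry over. Pictures are saved under pics/ and viewed, and the job is handed in when it is done.

Besides the shell and the picture viewer there is one more tool, called by a JSON object that holds its "fn" and its "kwargs", one argument or row to a line. step_arm: Moves the arm, as the interface text tells. Its arguments: {"type":"object","properties":{"moves":{"type":"array"},"force":{"type":"number"}},"required":["moves"]}

```bash
ls; mkdir -p pics; python3 - <<'E'
from cell import ctrl
import cv2,numpy as np
s=ctrl.state();print(s)
for n in("scene","top"):
    p,d=ctrl.camera(n);cv2.imwrite(f"pics/{n}0.png",p[:,:,::-1]);np.save(f"pics/{n}0.npy",d)
    c=ctrl.calibration(n);print(n,c)
E
```

```text
pics
{'clock': 0.0, 'joint_pos': array([69.63462425, 19.07240534, -3.70710427, 83.70450153,  1.23673844,
       77.34116614, -5.06946499]), 'joint_vel': array([ 0.11899442, -0.00905713,  0.02228435, -0.02895467,  0.04719016,
       -0.01861265, -0.0147623 ]), 'effort': array([-6.97111591e-04, -6.23248529e+01,  2.38300773e-02, -3.89888263e+01,
       -6.16456219e-02,  3.96915630e-02,  8.37962830e-05]), 'tcp_pos': array([ 204.07476093, -590.31506192,  191.56178316]), 'orientation': array([[ 9.45104391e-01,  3.26768191e-01, -4.89574600e-04],
       [ 3.26768555e-01, -9.45103531e-01,  1.27527796e-03],
       [-4.59784097e-05, -1.36524839e-03, -9.99999067e-01]]), 'force': array([6.17571509e-01, 6.71466430e-01, 1.67338069e-04]), 'wrist_torque': array([ 0.00932485,  0.01159588, -0.0175458 ]), 'opening': 86.9924126376156}
scene {'fx': 403.529649862413, 'fy': 403.529649862413, 'cx': 317.6211410411385, 'cy': 202.0263772431995, 'world_from_camera': array([[-9.12707279e-01, -3.16120632e-01,  2.58907644e-01,
         2.23169196e+02],
       [-4.08288466e-01,  6.80257088e-01, -6.08728858e-01,
         5.95958144e+02],
       [ 1.63079914e-02, -6.61300264e-01, -7.49944004e-01,
         8.97906025e+02],
       [ 0.00000000e+00,  0.00000000e+00,  0.00000000e+00,
         1.00000000e+00]])}
top {'fx': 407.86356753026035, 'fy': 407.86356753026035, 'cx': 320.9150818797108, 'cy': 193.57948886402986, 'world_from_camera': array([[ 9.66321039e-03, -9.98043739e-01,  6.17682550e-02,
         4.45940109e+02],
       [-9.99692554e-01, -1.10528279e-02, -2.21953212e-02,
        -3.62349048e+01],
       [ 2.28346153e-02, -6.15347866e-02, -9.97843700e-01,
         1.33753160e+03],
       [ 0.00000000e+00,  0.00000000e+00,  0.00000000e+00,
         1.00000000e+00]])}
```

View pics/scene0.png

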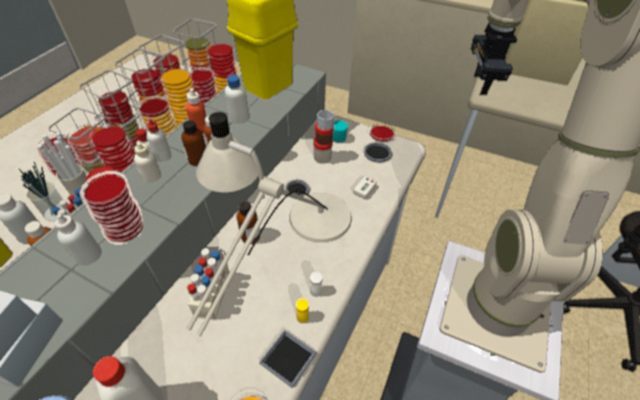

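View pics/top0.png

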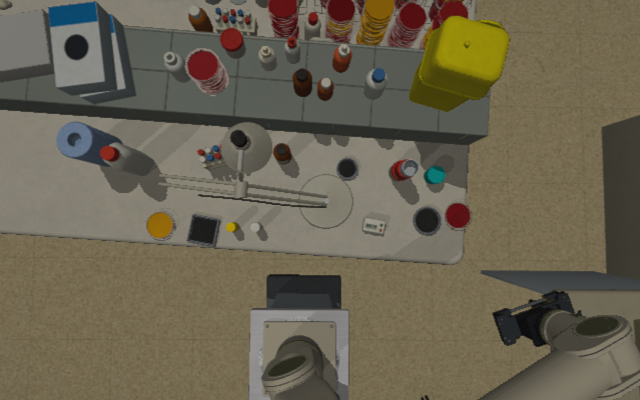

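The top view shows the pile at (405,170), the turquoise look-alike at (435,175) and the small dish at (347,168). The large dish is at (427,220), the square dish at (204,230), the timer at (374,226), the vial at (255,227) and the yellow look-alike at (232,227). Next I'll turn these into world positions.

```bash
cat > h.py <<'E'
import numpy as np,cv2
from cell import ctrl
def cloud(n,d):
    c=ctrl.calibration(n);v,u=np.mgrid[0:d.shape[0],0:d.shape[1]]
    P=np.stack([(u-c['cx'])/c['fx']*d,(v-c['cy'])/c['fy']*d,d],-1)
    T=c['world_from_camera'];W=P@T[:3,:3].T+T[:3,3];W[d<=0]=np.nan;return W
def proj(n,p):
    c=ctrl.calibration(n);T=c['world_from_camera'];q=T[:3,:3].T@(np.array(p)-T[:3,3]);return c['cx']+c['fx']*q[0]/q[2],c['cy']+c['fy']*q[1]/q[2]
def grab(n,tag):
    p,d=ctrl.camera(n);cv2.imwrite(f"pics/{n}{tag}.png",p[:,:,::-1]);np.save(f"pics/{n}{tag}.npy",d);return p,d
def crop(n,tag,u0,v0,u1,v1,k):
    im=cv2.imread(f"pics/{n}{tag}.png")[v0:v1,u0:u1];cv2.imwrite(f"pics/{n}{tag}_c{u0}_{v0}.png",cv2.resize(im,None,fx=k,fy=k,interpolation=cv2.INTER_CUBIC))
E
python3 - <<'E'
from h import *
for n in("top","scene"):
    W=cloud(n,np.load(f"pics/{n}0.npy"))
    pts={"top":dict(pile=(405,170),turq=(435,175),small=(347,168),large=(427,220),square=(204,230),timer=(374,226),vial=(255,227),yel=(232,227),red=(458,215),lampb=(315,215),orange=(160,225),table=(400,240),brown=(283,153)),
     "scene":dict(cup=(324,117),pot=(323,128),turq=(341,131),small=(297,186),large=(378,152),square=(288,357),timer=(364,186),vial=(316,283),yel=(302,310),red=(382,133))}[n]
    for k,(u,v) in pts.items(): print(n,k,np.round(W[v,u],1))
crop("top",0,330,120,480,240,5);crop("top",0,140,130,340,250,4);crop("scene",0,270,100,430,220,5)
E
```

```text
top pile [ 593.9 -313.5  132.4]
top turq [ 587.9 -425.4   60.7]
top small [ 613.5 -150.8    6.9]
top large [ 445.4 -414.7    5.4]
top square [406.1 312.2   1.5]
top timer [ 424.5 -237.3   25.6]
top vial [418.8 138.   71.2]
top yel [418.1 209.   68.9]
top red [ 462.8 -515.4   10.9]
top lampb [458.1 -47.1  20.4]
top orange [421.1 451.6   8.6]
top table [ 379.1 -327.2   -2.2]
top brown [640.8  51.2 128.5]
scene cup [ 606.6 -339.   145.6]
scene pot [ 590.4 -294.5  140.6]
scene turq [ 572.8 -409.    52.6]
scene small [ 614.7 -160.8    6.2]
scene large [ 439.8 -415.5    5.3]
scene square [404.8 314.    5.3]
scene timer [ 424.6 -229.5   25.1]
scene vial [410.3 153.8  68.6]
scene yel [410.4 229.   69.6]
scene red [ 457.6 -510.8    9.6]
```

View pics/top0_c330_120.png

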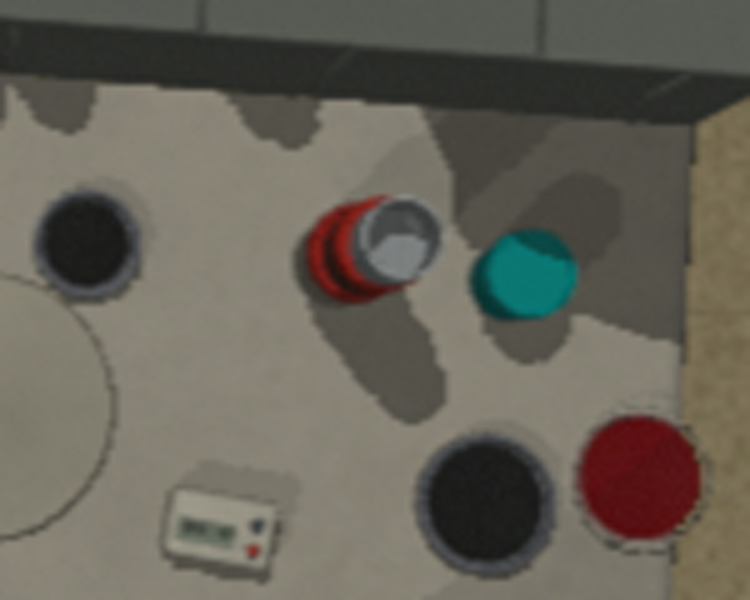

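View pics/top0_c140_130.png

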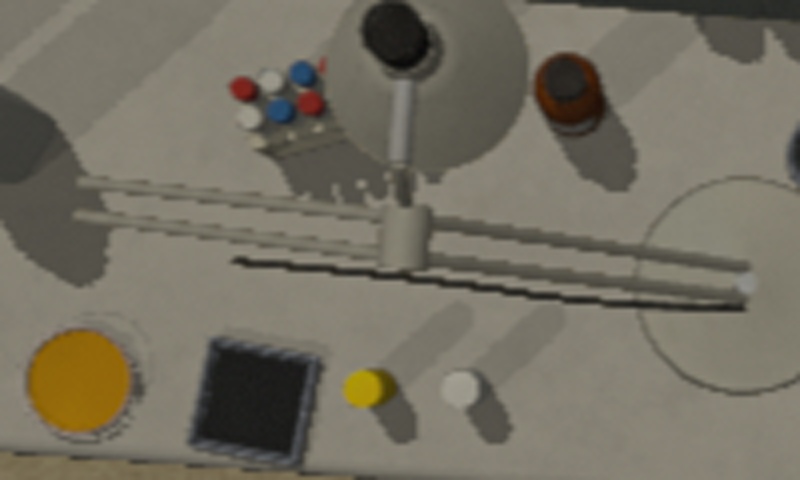

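View pics/scene0_c270_100.png

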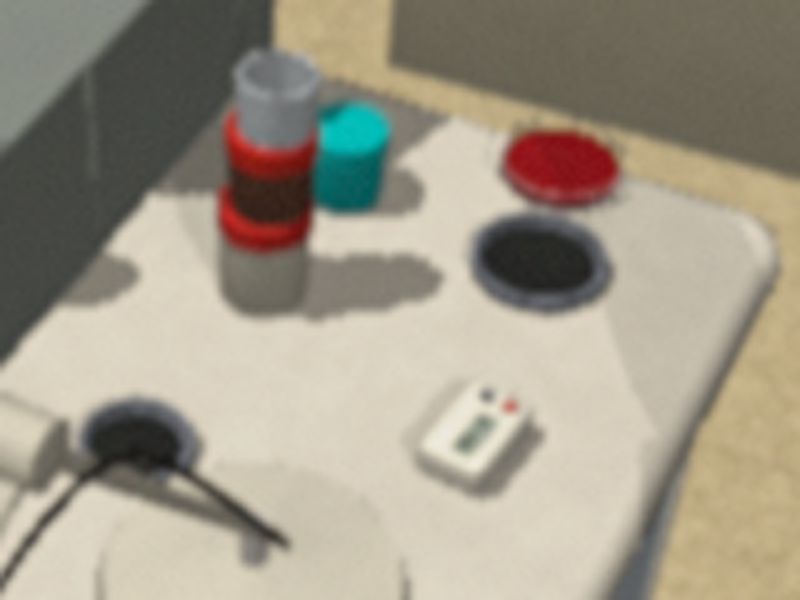

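```bash
cat >> h.py <<'E'
from scipy.optimize import least_squares
def fitc(pts,r,c0,tol=12):
    pts=pts[np.isfinite(pts).all(1)]
    k=np.abs(np.hypot(*(pts-c0).T)-r)<tol;pts=pts[k]
    f=lambda c:np.hypot(pts[:,0]-c[0],pts[:,1]-c[1])-r
    s=least_squares(f,c0,loss='soft_l1',f_scale=1.5);return np.round(s.x,1),len(pts),round(float(np.std(f(s.x))),2)
def onz(n,uv,z):
    c=ctrl.calibration(n);T=c['world_from_camera'];uv=np.asarray(uv,float).reshape(-1,2)
    d=np.c_[(uv[:,0]-c['cx'])/c['fx'],(uv[:,1]-c['cy'])/c['fy'],np.ones(len(uv))]@T[:3,:3].T
    return T[:3,3]+d*((z-T[2,3])/d[:,2])[:,None]
E
python3 - <<'E'
from h import *
Ws={n:cloud(n,np.load(f"pics/{n}0.npy")) for n in("top","scene")}
im={n:cv2.imread(f"pics/{n}0.png").astype(int) for n in("top","scene")}
objs=dict(cup=(140,168,24.5,(594,-315)),potlid=(119,131,29.5,(594,-315)),potbody=(80,112,28,(594,-315)),jarlid=(61,73,32,(594,-315)),jarb=(10,55,30,(594,-315)),vial=(15,50,15,(415,143)),yel=(15,65,15,(415,215)),turq=(10,50,28,(585,-420)))
for k,(z0,z1,r,c) in objs.items():
    A=[]
    for n in Ws:
        W=Ws[n].reshape(-1,3);m=(W[:,2]>z0)&(W[:,2]<z1);a=W[m][:,:2];a=a[np.hypot(*(a-c).T)<r+20];A.append(a)
        if len(a)>5:print(k,n,fitc(a,r,np.array(c,float),15))
    print(k,'both',fitc(np.vstack(A),r,np.array(c,float),15))
# dishes: dark mat blob
for k,c in dict(small=(613.5,-152),large=(443,-415),square=(406,312)).items():
    for n in Ws:
        u,v=proj(n,(*c,4));u=int(u);v=int(v);g=im[n].max(2);m=np.zeros(g.shape,np.uint8);w=24;m[v-w:v+w,u-w:u+w]=(g[v-w:v+w,u-w:u+w]<65)
        nl,lab,st,ce=cv2.connectedComponentsWithStats(m);i=lab[v,u]
        pt=onz(n,ce[i],5)[0];cn,_=cv2.findContours((lab==i).astype(np.uint8),0,2);rc=cv2.minAreaRect(onz(n,max(cn,key=len).reshape(-1,2),5)[:,:2].astype(np.float32))
        print(k,n,i,st[i],np.round(pt,1),np.round(rc[0],1),np.round(rc[1],1),rc[2])
# timer, lamp
W=Ws['top'];T=W.reshape(-1,3);m=(T[:,2]>18)&(T[:,2]<40)&(np.hypot(T[:,0]-424,T[:,1]+233)<60);print('timer',cv2.minAreaRect(T[m][:,:2].astype(np.float32)))
for n in Ws:
  T=Ws[n].reshape(-1,3)
  for y in range(-180,420,40):
    m=(abs(T[:,1]-y)<20)&(T[:,0]>380)&(T[:,0]<620)&(T[:,2]>25)&(T[:,2]<480)
    if m.sum(): print(n,y,m.sum(),T[m].min(0).round(),T[m].max(0).round())
E
```

```text
cup top (array([ 596.5, -318.2]), 93, 2.02)
cup scene (array([ 594.8, -317.9]), 209, 1.58)
cup both (array([ 595.5, -318. ]), 302, 1.86)
potlid top (array([ 599.7, -319.2]), 34, 2.04)
potlid scene (array([ 597.8, -318.6]), 64, 2.67)
potlid both (array([ 598.6, -318.7]), 98, 2.56)
potbody top (array([ 600.8, -318. ]), 31, 0.9)
potbody scene (array([ 597.1, -317.5]), 144, 1.57)
potbody both (array([ 597.6, -317.7]), 175, 1.73)
jarlid top (array([ 602.1, -317.1]), 37, 2.27)
jarlid scene (array([ 599. , -315.6]), 65, 2.84)
jarlid both (array([ 600. , -316.2]), 102, 2.87)
jarb top (array([ 602.2, -315.2]), 36, 0.53)
jarb scene (array([ 598.7, -314.9]), 180, 1.55)
jarb both (array([ 599.2, -315. ]), 216, 1.64)
vial top (array([419.3, 140.8]), 13, 0.25)
vial scene (array([417.1, 140.9]), 83, 0.78)
vial both (array([417.4, 141. ]), 96, 0.86)
yel top (array([419.2, 216.4]), 35, 1.28)
yel scene (array([416.8, 216.2]), 131, 0.67)
yel both (array([417.2, 216.3]), 166, 1.08)
turq top (array([ 591.4, -429.4]), 48, 2.52)
turq scene (array([ 589. , -428.7]), 124, 2.12)
turq both (array([ 589.6, -428
[... 1370 characters left out ...]
. 171.] [569. 400. 199.]
scene -180 2 [ 413. -199.   26.] [ 430. -196.   28.]
scene -100 46 [ 473. -117.   25.] [539. -80.  63.]
scene -60 162 [477. -80.  25.] [537. -41. 107.]
scene -20 43 [478. -39.  26.] [519.  -1. 165.]
scene 20 57 [478.   0. 151.] [521.  40. 222.]
scene 60 73 [479.  41. 202.] [523.  80. 274.]
scene 100 209 [482.  80. 251.] [619. 120. 457.]
scene 140 2317 [402. 120.  25.] [620. 160. 458.]
scene 180 980 [491. 160. 294.] [620. 200. 389.]
scene 220 554 [401. 200.  25.] [546. 240. 302.]
scene 260 377 [499. 240.  26.] [620. 280. 285.]
scene 300 430 [519. 280.  26.] [620. 320. 252.]
scene 340 262 [525. 320. 194.] [561. 360. 227.]
scene 380 267 [529. 360. 170.] [568. 400. 202.]
```

Both cameras agree within about 3 mm. I take cup (595.5,-318), pot (598.5,-318), jar (600.3,-315.5), vial (418,141), small dish (614,-151), large dish (444.5,-415) and square dish (406.5,316). I'll start by aligning the jaws with world y and rising.

{"fn": "step_arm", "kwargs": {
  "moves": [
    {"z": -0.02,"turn": 0.083,"jaw": 0.087},
    {"z": -0.02,"turn": 0.083},
    {"z": -0.02,"turn": 0.083},
    {"z": -0.02,"turn": 0.084},
    {}
  ]
}}

```text
validation failed for argument at $.mo...
```

```bash
cat >> h.py <<'E'
def to(x,y,z,yaw=None):
    s=ctrl.state();R=s['orientation'];d=R.T@(np.array([x,y,z])-s['tcp_pos'])
    print('t%.2f'%s['clock'],'tcp',s['tcp_pos'].round(1),'d tool mm',d.round(1),'xaxis yaw',np.degrees(np.arctan2(R[1,0],R[0,0])).round(2),'tilt',np.degrees(np.arccos(-R[2,2])).round(2),'F',s['force'].round(1),'open',round(s['opening'],1),'q',s['joint_pos'].round(0))
E
python3 -c "
from h import *
to(595.5,-318,270)"
```

```text
t0.10 tcp [ 204.  -590.4  191.6] d tool mm [ 459.  -129.6  -78.2] xaxis yaw 19.06 tilt 0.07 F [ 0.4 -0.4  0.5] open 87.3 q [70. 19. -4. 84.  1. 77. -5.]
```

{"fn": "step_arm", "kwargs": {
  "moves": [
    {"x": 0,"y": 0,"z": -0.02,"turn": 0.083,"jaw": 0.087},
    {"x": 0,"y": 0,"z": -0.02,"turn": 0.083,"jaw": 0.087},
    {"x": 0,"y": 0,"z": -0.02,"turn": 0.083,"jaw": 0.087},
    {"x": 0,"y": 0,"z": -0.02,"turn": 0.084,"jaw": 0.087}
  ]
}}

```text
clock: 0.6
tcp_pos: [204.1, -590.5, 272.5]
orientation: [[1.0, -0.003, -0.0], [-0.003, -1.0, 0.001], [-0.0, -0.001, -1.0]]
force: [-0.4, -0.4, -0.1]
opening: 86.9
```

```bash
python3 -c "
from h import *
to(595.5,-318,270)"
```

```text
t0.60 tcp [ 204.1 -590.5  272.5] d tool mm [ 390.6 -273.6    2.6] xaxis yaw -0.17 tilt 0.05 F [-0.4 -0.4 -0.1] open 86.9 q [ 67.  17.  -1.  76.   0.  86. -24.]
```

{"fn": "step_arm", "kwargs": {
  "moves": [
    {"x": 0.039,"y": -0.027,"z": 0,"turn": 0,"jaw": 0.087},
    {"x": 0.039,"y": -0.027,"z": 0,"turn": 0,"jaw": 0.087},
    {"x": 0.039,"y": -0.027,"z": 0,"turn": 0,"jaw": 0.087},
    {"x": 0.039,"y": -0.027,"z": 0,"turn": 0,"jaw": 0.087},
    {"x": 0.039,"y": -0.027,"z": 0,"turn": 0,"jaw": 0.087},
    {"x": 0.039,"y": -0.027,"z": 0,"turn": 0,"jaw": 0.087},
    {"x": 0.039,"y": -0.027,"z": 0,"turn": 0,"jaw": 0.087},
    {"x": 0.039,"y": -0.027,"z": 0,"turn": 0,"jaw": 0.087}
  ]
}}

```text
clock: 1.6
tcp_pos: [517.2, -373.8, 272.0]
orientation: [[1.0, -0.0, -0.001], [-0.0, -1.0, 0.0], [-0.001, -0.0, -1.0]]
force: [0.2, -0.4, -0.2]
opening: 87.2
```

{"fn": "step_arm", "kwargs": {
  "moves": [
    {"x": 0.039,"y": -0.028,"z": 0,"turn": 0,"jaw": 0.087},
    {"x": 0.039,"y": -0.028,"z": 0,"turn": 0,"jaw": 0.087},
    {"x": 0,"y": 0,"z": 0,"turn": 0,"jaw": 0.087}
  ]
}}

```text
clock: 1.98
tcp_pos: [597.1, -314.1, 270.9]
orientation: [[1.0, 0.006, -0.001], [0.006, -1.0, 0.003], [-0.001, -0.003, -1.0]]
force: [0.5, -0.4, -0.7]
opening: 87.3
```

```bash
python3 -c "
from h import *
to(595.5,-318,145);grab('top',1);grab('scene',1);crop('top',1,330,80,530,230,4);crop('scene',1,230,20,430,170,4)"
```

```text
t1.98 tcp [ 597.1 -314.1  270.9] d tool mm [ -1.5   4.3 125.9] xaxis yaw 0.37 tilt 0.18 F [ 0.5 -0.4 -0.7] open 87.3 q [ 34.  25. -15.  67.   6.  89. -69.]
```

View pics/scene1_c230_20.png

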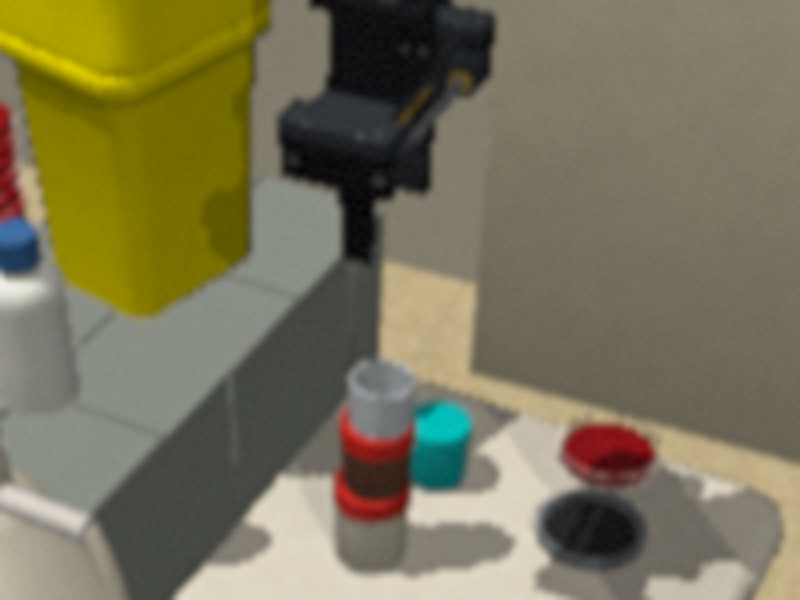

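View pics/top1_c330_80.png

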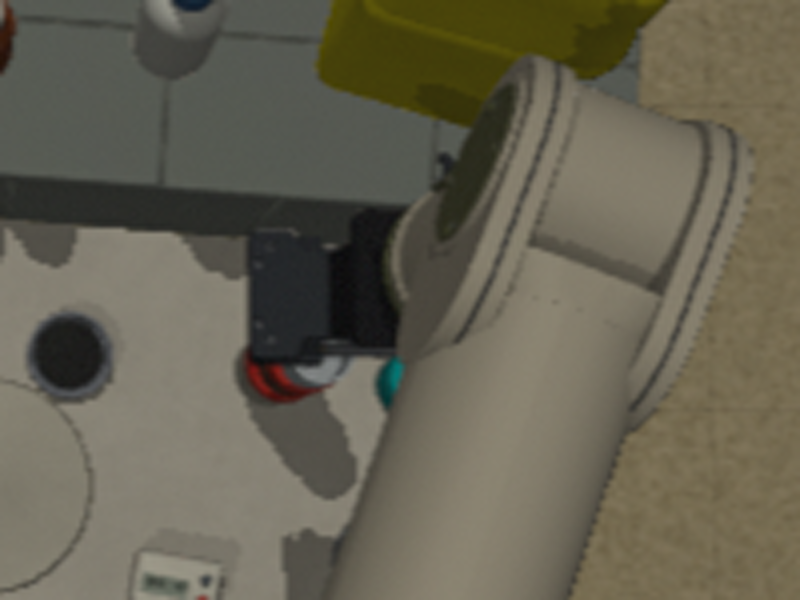

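```bash
python3 - <<'E'
from h import *
for n in("top","scene"):
    W=cloud(n,np.load(f"pics/{n}0.npy"));im=cv2.imread(f"pics/{n}0.png").astype(int)
    m=(im[...,2]>110)&(im[...,1]>90)&(im[...,0]<60)&(W[...,2]>165)&(W[...,1]<-250)&(W[...,0]<1100)
    p=W[m];
    for z in range(170,600,50):
        q=p[abs(p[:,2]-z)<25]
        if len(q):print(n,z,len(q),q.min(0).round(),q.max(0).round())
    W=cloud(n,np.load(f"pics/{n}1.npy"));p=W.reshape(-1,3);p=p[(p[:,0]>450)&(p[:,0]<750)&(p[:,1]<-150)&(p[:,1]>-600)]
    for z in range(300,800,50):
        q=p[abs(p[:,2]-z)<25]
        if len(q):print('arm',n,z,len(q),np.percentile(q,98,axis=0).round(),np.percentile(q,2,axis=0).round())
E
```

```text
top 220 8 [1014. -262.  202.] [1057. -250.  239.]
top 370 66 [ 788. -328.  362.] [ 910. -294.  381.]
top 420 2 [ 898. -410.  440.] [ 900. -409.  444.]
top 470 3535 [ 759. -471.  446.] [ 902. -306.  473.]
arm top 350 33 [ 749. -241.  375.] [ 562. -450.  361.]
arm top 400 801 [ 749. -218.  421.] [ 562. -433.  378.]
arm top 450 428 [ 635. -263.  474.] [ 563. -286.  430.]
arm top 500 131 [ 632. -271.  524.] [ 575. -288.  477.]
arm top 550 134 [ 642. -273.  569.] [ 586. -286.  526.]
arm top 600 79 [ 640. -244.  625.] [ 548. -277.  607.]
arm top 650 880 [ 654. -212.  675.] [ 454. -325.  629.]
arm top 700 7028 [ 636. -227.  703.] [ 454. -354.  678.]
scene 170 320 [ 759. -424.  167.] [1073. -283.  195.]
scene 220 699 [ 757. -431.  195.] [1057. -250.  245.]
scene 270 803 [ 754. -433.  245.] [ 889. -306.  295.]
scene 320 720 [ 755. -431.  295.] [ 889. -304.  342.]
scene 370 1023 [ 738. -447.  356.] [ 902. -290.  395.]
scene 420 1249 [ 747. -442.  395.] [ 895. -298.  445.]
scene 470 303 [ 761. -381.  445.] [ 882. -301.  463.]
arm scene 300 112 [ 605. -260.  324.] [ 584. -367.  302.]
arm scene 350 252 [ 749. -228.  374.] [ 567. -436.  326.]
arm scene 400 1332 [ 749. -219.  424.] [ 557. -430.  376.]
arm scene 450 674 [ 630. -262.  474.] [ 558. -328.  426.]
arm scene 500 549 [ 625. -271.  517.] [ 554. -318.  476.]
```

Clear of the bin (its lip at x≥738, the wrist out to about 655). Descending over the cup.

{"fn": "step_arm", "kwargs": {
  "moves": [
    {"x": -0.001,"y": 0.004,"z": 0.025,"turn": 0.006,"jaw": 0.087},
    {"x": 0,"y": 0,"z": 0.025,"turn": 0,"jaw": 0.087},
    {"x": 0,"y": 0,"z": 0.02,"turn": 0,"jaw": 0.087},
    {"x": 0,"y": 0,"z": 0,"turn": 0,"jaw": 0.087}
  ]
}}

```text
clock: 2.58
tcp_pos: [591.3, -323.9, 200.8]
orientation: [[1.0, -0.008, -0.003], [-0.008, -1.0, 0.001], [-0.003, -0.001, -1.0]]
force: [-0.1, -0.1, 0.4]
opening: 87.0
```

```bash
python3 -c "
from h import *
to(595.5,-318,145);grab('scene',2);crop('scene',2,270,40,390,130,6)"
```

```text
t2.58 tcp [ 591.3 -323.9  200.8] d tool mm [ 4.3 -5.9 55.8] xaxis yaw -0.48 tilt 0.18 F [-0.1 -0.1  0.4] open 87.0 q [ 35.  26. -14.  74.   6.  81. -70.]
```

View pics/scene2_c270_40.png

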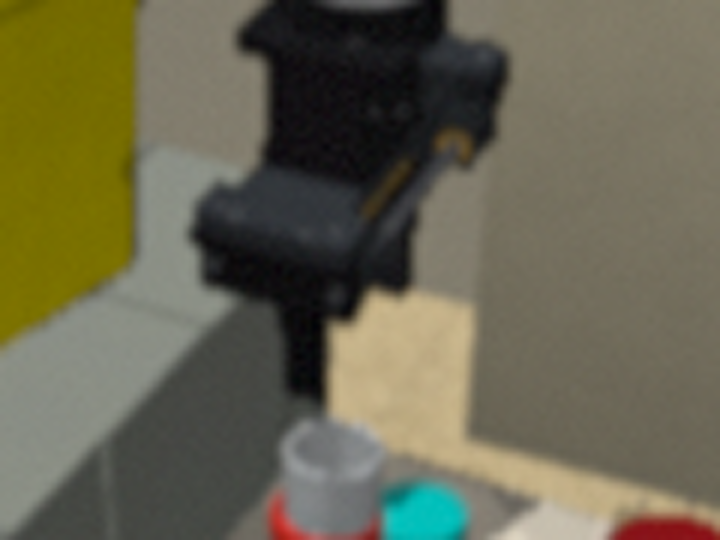

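{"fn": "step_arm", "kwargs": {
  "moves": [
    {"x": 0,"y": 0,"z": 0,"turn": 0,"jaw": 0.087},
    {"x": 0,"y": 0,"z": 0,"turn": 0,"jaw": 0.087}
  ]
}}

```text
clock: 2.88
tcp_pos: [593.6, -323.1, 203.5]
orientation: [[1.0, -0.006, 0.001], [-0.006, -1.0, -0.001], [0.001, 0.001, -1.0]]
force: [-0.4, 0.7, 0.5]
opening: 87.1
```

```bash
python3 -c "
from h import *
to(595.5,-318,145)"
```

```text
t2.88 tcp [ 593.6 -323.1  203.5] d tool mm [ 1.8 -5.2 58.5] xaxis yaw -0.37 tilt 0.1 F [-0.4  0.7  0.5] open 87.1 q [ 35.  26. -14.  74.   6.  81. -70.]
```

{"fn": "step_arm", "kwargs": {
  "moves": [
    {"x": 0.002,"y": -0.005,"z": 0,"turn": -0.006,"jaw": 0.087},
    {"x": 0,"y": 0,"z": 0.015,"turn": 0,"jaw": 0.087},
    {"x": 0,"y": 0,"z": 0.015,"turn": 0,"jaw": 0.087},
    {"x": 0,"y": 0,"z": 0.015,"turn": 0,"jaw": 0.087},
    {"x": 0,"y": 0,"z": 0.01,"turn": 0,"jaw": 0.087},
    {"x": 0,"y": 0,"z": 0.004,"turn": 0,"jaw": 0.087},
    {"x": 0,"y": 0,"z": 0,"turn": 0,"jaw": 0.087},
    {"x": 0,"y": 0,"z": 0,"turn": 0,"jaw": 0.087}
  ]
}}

```text
clock: 3.88
tcp_pos: [595.6, -318.0, 144.0]
orientation: [[1.0, -0.0, 0.001], [-0.0, -1.0, -0.001], [0.001, 0.001, -1.0]]
force: [-0.3, -0.3, 0.5]
opening: 86.9
```

```bash
python3 -c "
from h import *
to(595.5,-318,145);grab('scene',3);crop('scene',3,270,40,390,130,6)"
```

```text
t3.88 tcp [ 595.6 -318.   144. ] d tool mm [-0.1  0.  -1. ] xaxis yaw -0.01 tilt 0.06 F [-0.3 -0.3  0.5] open 86.9 q [ 34.  28. -14.  78.   7.  75. -70.]
```

View pics/scene3_c270_40.png

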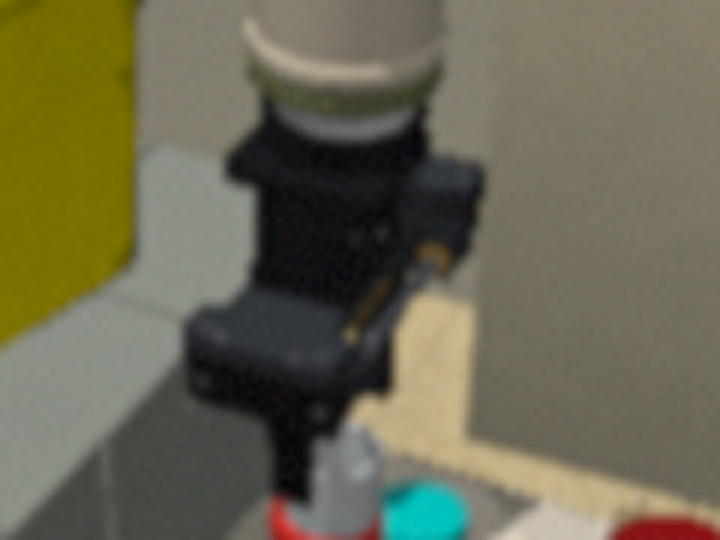

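The fingers straddle the cup just above the lid. Closing gently.

{"fn": "step_arm", "kwargs": {
  "moves": [
    {"x": 0,"y": 0,"z": 0,"turn": 0,"jaw": 0.07},
    {"x": 0,"y": 0,"z": 0,"turn": 0,"jaw": 0.06},
    {"x": 0,"y": 0,"z": 0,"turn": 0,"jaw": 0.055},
    {"x": 0,"y": 0,"z": 0,"turn": 0,"jaw": 0.05},
    {"x": 0,"y": 0,"z": 0,"turn": 0,"jaw": 0.045},
    {"x": 0,"y": 0,"z": 0,"turn": 0,"jaw": 0.04},
    {"x": 0,"y": 0,"z": 0,"turn": 0,"jaw": 0.04},
    {"x": 0,"y": 0,"z": 0,"turn": 0,"jaw": 0.04}
  ],
  "force": 15
}}

```text
clock: 4.92
tcp_pos: [595.3, -317.8, 143.4]
orientation: [[1.0, -0.0, -0.0], [-0.0, -1.0, -0.0], [-0.0, 0.0, -1.0]]
force: [-0.3, -0.4, -0.4]
opening: 40.2
```

```bash
python3 -c "
from h import *
to(614,-151,250)"
```

```text
t4.92 tcp [ 595.3 -317.8  143.4] d tool mm [  18.7 -166.8 -106.7] xaxis yaw -0.01 tilt 0.0 F [-0.3 -0.4 -0.4] open 40.2 q [ 34.  28. -14.  78.   7.  75. -70.]
```

The opening is 40 mm where I expected 49, so I'm checking before lifting.

```bash
python3 -c "
from h import *
to(614,-151,250)
for n in('scene','top'):grab(n,4)
crop('scene',4,270,40,390,130,6);crop('top',4,360,100,480,190,6)"
```

```text
t4.92 tcp [ 595.3 -317.8  143.4] d tool mm [  18.7 -166.8 -106.7] xaxis yaw -0.01 tilt 0.0 F [-0.3 -0.4 -0.4] open 40.2 q [ 34.  28. -14.  78.   7.  75. -70.]
```

View pics/scene4_c270_40.png

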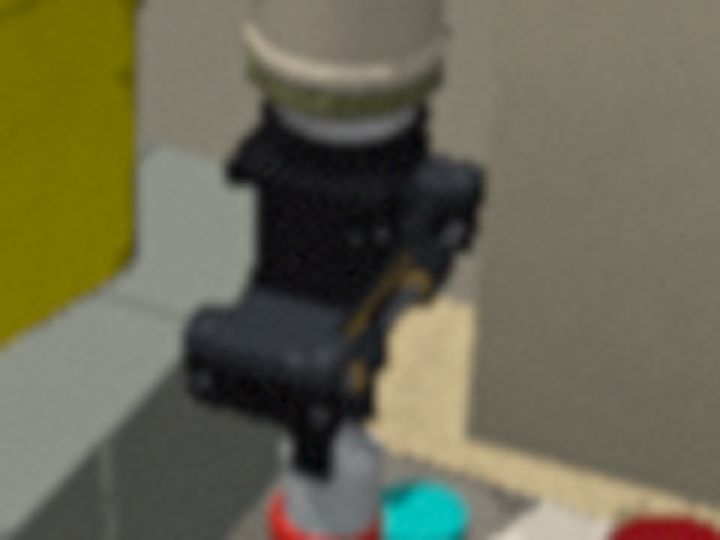

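View pics/top4_c360_100.png

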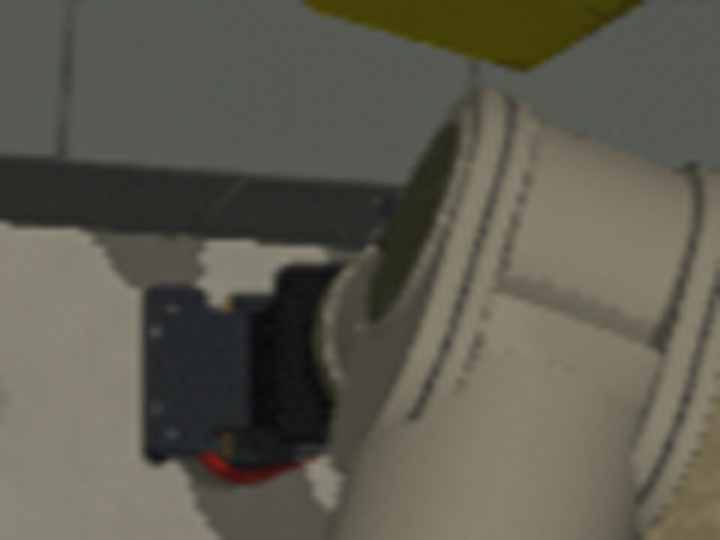

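```bash
python3 - <<'E'
from h import *
for p in [(595,-318,143),(595,-298,143),(595,-338,143),(595,-294,171)]:
    u,v=proj('scene',p);print(p,(u-270)*6,(v-40)*6)
for t in(3,4):
    W=cloud('scene',np.load(f'pics/scene{t}.npy'))
    for r in [(440),(455),(465),(475),(490),(510)]:
        for c in range(270,400,15): 
            print((c,r),W[40+r//6,270+c//6].round(0),end=' ')
        print()
E
```

```text
(595, -318, 143) 328.38867340860554 495.2762825437759
(595, -298, 143) 312.43340524533085 517.7650649265936
(595, -338, 143) 344.028329871001 473.23235152828784
(595, -294, 171) 310.5547245056348 476.4420714896455
(270, 440) [ 601. -257.  216.] (285, 440) [ 596. -261.  216.] (300, 440) [ 585. -256.  222.] (315, 440) [ 568. -229.  245.] (330, 440) [ 559. -229.  248.] (345, 440) [ 598. -340.  162.] (360, 440) [ 588. -341.  165.] (375, 440) [ 580. -336.  171.] (390, 440) [ 1014. -1526.  -751.] 
(270, 455) [ 603. -262.  205.] (285, 455) [ 596. -260.  209.] (300, 455) [ 586. -259.  213.] (315, 455) [ 611. -334.  155.] (330, 455) [ 605. -342.  151.] (345, 455) [ 598. -342.  154.] (360, 455) [ 589. -342.  156.] (375, 455) [ 580. -336.  163.] (390, 455) [ 1003. -1499.  -746.] 
(270, 465) [ 602. -261.  199.] (285, 465) [ 597. -262.  200.] (300, 465) [ 586. -259.  206.] (315, 465) [ 613. -338.  144.] (330, 465) [ 604. -339.  146.] (345, 465) [ 599. -344.  145.] (360, 465) [ 586. -336.  154.] (375, 465) [ 572. -316.  172.] (390, 465) [ 645. -539.   -1.] 
(270, 475) [ 602. -262.  192.] (285, 475
[... 1784 characters left out ...]
85. -293.  176.] (345, 475) [ 598. -344.  137.] (360, 475) [ 574. -307.  170.] (375, 475) [ 571. -314.  167.] (390, 475) [ 640. -527.   -1.] 
(270, 490) [ 697. -476.    7.] (285, 490) [ 615. -305.  151.] (300, 490) [ 602. -297.  161.] (315, 490) [ 595. -295.  165.] (330, 490) [ 586. -298.  165.] (345, 490) [ 581. -302.  164.] (360, 490) [ 574. -306.  164.] (375, 490) [ 571. -316.  158.] (390, 490) [ 607. -437.   63.] 
(270, 510) [ 623. -310.  130.] (285, 510) [ 614. -304.  137.] (300, 510) [ 601. -296.  147.] (315, 510) [ 593. -293.  152.] (330, 510) [ 586. -300.  150.] (345, 510) [ 580. -300.  151.] (360, 510) [ 575. -312.  145.] (375, 510) [ 571. -316.  143.] (390, 510) [ 601. -426.   56.]
```

The closed finger tips look to be above the cup rim, near z≈177, while the reported TCP is z=143. I'll measure that discrepancy in several pictures.

```bash
python3 - <<'E'
from h import *
from scipy import ndimage
for t,tcp in((0,(204,-590.3,191.6)),(1,(597,-314,271)),(2,(591.3,-323.9,201)),(3,(595.6,-318,144)),(4,(595.3,-317.8,143.4))):
  for n in('scene','top'):
    try:d=np.load(f'pics/{n}{t}.npy')
    except: continue
    W=cloud(n,d);im=cv2.imread(f'pics/{n}{t}.png').astype(int)
    D=W-np.array(tcp);m=(im.max(2)<75)&(abs(D[...,0])<60)&(abs(D[...,1])<75)&(D[...,2]>-10)&(D[...,2]<140)
    print(t,n,m.sum())
    for z in range(-10,130,10):
        q=D[m];q=q[(q[:,2]>=z)&(q[:,2]<z+10)]
        if len(q)>2: print('   dz',z,len(q),'x',q[:,0].min().round(),q[:,0].max().round(),np.median(q[:,0]).round(),'y',q[:,1].min().round(),q[:,1].max().round())
E
```

```text
0 scene 330
   dz 30 15 x -21.0 25.0 10.0 y -43.0 55.0
   dz 40 34 x -25.0 26.0 -10.0 y -46.0 58.0
   dz 50 29 x -26.0 25.0 -14.0 y -44.0 59.0
   dz 60 20 x -25.0 25.0 -14.0 y -43.0 59.0
   dz 70 32 x -27.0 26.0 -14.0 y -46.0 63.0
   dz 80 21 x -27.0 20.0 12.0 y -47.0 60.0
   dz 90 12 x 16.0 30.0 21.0 y -47.0 -38.0
   dz 100 19 x -55.0 59.0 28.0 y -58.0 74.0
   dz 110 38 x -60.0 60.0 31.0 y -53.0 75.0
   dz 120 60 x -60.0 60.0 46.0 y -68.0 74.0
0 top 473
   dz 30 8 x 12.0 30.0 27.0 y -44.0 -37.0
   dz 40 8 x 13.0 30.0 28.0 y -45.0 -37.0
   dz 50 4 x 15.0 18.0 16.0 y -43.0 -39.0
   dz 60 5 x 20.0 24.0 22.0 y -40.0 -38.0
   dz 70 7 x 22.0 31.0 27.0 y -47.0 -38.0
   dz 80 8 x 26.0 32.0 29.0 y -49.0 -38.0
   dz 100 12 x 19.0 59.0 39.0 y -48.0 70.0
   dz 110 143 x 11.0 60.0 33.0 y -56.0 74.0
   dz 120 148 x -49.0 60.0 30.0 y -63.0 74.0
1 scene 485
   dz 30 32 x -14.0 5.0 -5.0 y -51.0 54.0
   dz 40 47 x -14.0 5.0 -7.0 y -54.0 54.0
   dz 50 38 x -14.0 6.0 -7.0 y -52.0 54.0
   dz 60 39 x -14.0 4.0 -8.0 y -52.0 59.0
   dz 70 42 x -14.0 8.0 -6.0 y -54.0 59.0
   dz 80 20 x -13.0 7.0 -0.0 y -52.
[... 983 characters left out ...]
-0.0 y -45.0 63.0
   dz 80 9 x -11.0 -2.0 -4.0 y -48.0 -42.0
   dz 90 8 x -15.0 -7.0 -10.0 y -50.0 -43.0
   dz 100 9 x -37.0 -10.0 -15.0 y -55.0 -43.0
   dz 110 60 x -40.0 -17.0 -31.0 y -69.0 71.0
   dz 120 72 x -40.0 -3.0 -32.0 y -75.0 74.0
4 scene 289
   dz 30 19 x -11.0 8.0 -1.0 y -24.0 33.0
   dz 40 32 x -12.0 8.0 -5.0 y -22.0 34.0
   dz 50 12 x -12.0 9.0 -3.0 y 29.0 34.0
   dz 90 7 x -13.0 -7.0 -10.0 y -31.0 -19.0
   dz 100 10 x -38.0 -13.0 -25.0 y -26.0 59.0
   dz 110 64 x -39.0 -1.0 -32.0 y -75.0 67.0
   dz 120 87 x -40.0 -6.0 -30.0 y -74.0 57.0
4 top 116
   dz 100 5 x -35.0 -35.0 -35.0 y 37.0 50.0
   dz 110 29 x -36.0 39.0 -28.0 y 12.0 64.0
   dz 120 66 x -34.0 38.0 -28.0 y 13.0 56.0
```

```bash
python3 -c "
from h import *
crop('scene',0,430,0,550,120,6)"
```

```text
(no output)
```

View pics/scene0_c430_0.png

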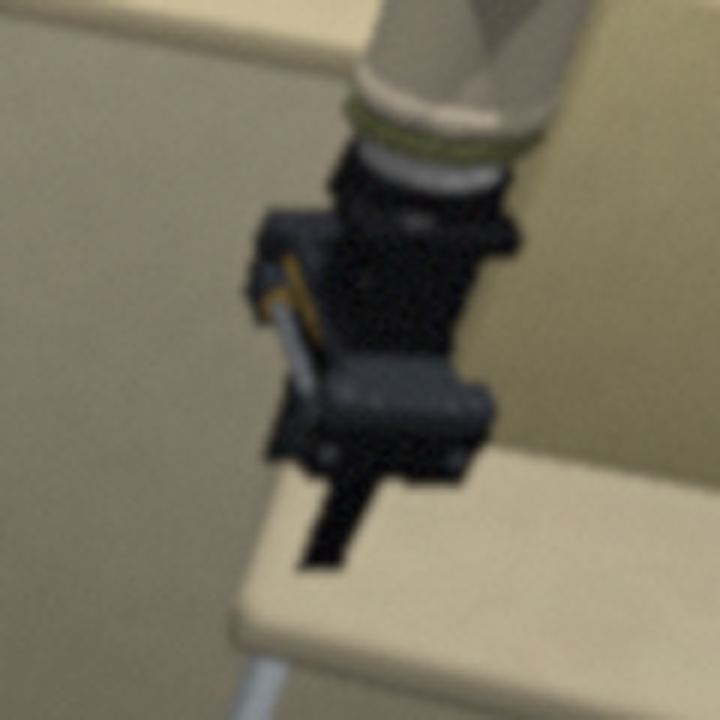

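Every view shows the same thing: the finger tips sit about 32 mm above the reported TCP, and the body starts at about +102 mm where I expected +70. I'll refine that number and then correct for it. The cup hasn't been touched.

```bash
python3 - <<'E'
from h import *
for t,tcp in((0,(204,-590.3,191.6)),(1,(597,-314,271)),(2,(591.3,-323.9,201)),(3,(595.6,-318,144)),(4,(595.3,-317.8,143.4))):
    W=cloud('scene',np.load(f'pics/scene{t}.npy'));im=cv2.imread(f'pics/scene{t}.png').astype(int)
    D=W-np.array(tcp);m=(im.max(2)<60)&(abs(D[...,0])<35)&(abs(D[...,1])<65)&(D[...,2]>5)&(D[...,2]<60)
    z=np.sort(D[m][:,2]);print(t,z[:8].round(1)); 
    h=D[m];h=h[(h[:,1]>25)];print('  +y finger min',np.sort(h[:,2])[:4].round(1))
    W=cloud('scene',np.load(f'pics/scene{t}.npy'))
W=cloud('top',np.load('pics/top0.npy'))
# cup still?
W=cloud('scene',np.load('pics/scene4.npy')).reshape(-1,3);a=W[(W[:,2]>140)&(W[:,2]<165)][:,:2];a=a[np.hypot(a[:,0]-595.5,a[:,1]+318)<35];print(fitc(a,24.5,np.array([595.5,-318.]),8))
E
```

```text
0 [35.9 35.9 35.9 38.4 39.3 39.3 39.9 40.2]
  +y finger min [39.3 39.3 39.9 40.2]
1 [31.9 33.  33.2 33.9 34.3 34.4 34.6 35.1]
  +y finger min [31.9 33.  33.2 33.9]
2 [29.4 33.  33.1 33.6 33.7 33.8 34.4 35.5]
  +y finger min [29.4 33.  33.1 33.6]
3 [35.4 36.7 37.1 37.5 39.  39.3 39.5 40.3]
  +y finger min [35.4 36.7 37.1 37.5]
4 [33.4 33.8 34.  34.3 34.7 35.9 36.3 36.5]
  +y finger min [33.4 35.9 36.3 37.5]
(array([ 595.5, -318.5]), 141, 1.72)
```

{"fn": "step_arm", "kwargs": {
  "moves": [
    {"x": 0,"y": 0,"z": 0,"turn": 0,"jaw": 0.087},
    {"x": 0,"y": 0,"z": 0,"turn": 0,"jaw": 0.087},
    {"x": 0,"y": 0,"z": 0,"turn": 0,"jaw": 0.087},
    {"x": 0,"y": 0,"z": 0.009,"turn": 0,"jaw": 0.087},
    {"x": 0,"y": 0,"z": 0.01,"turn": 0,"jaw": 0.087},
    {"x": 0,"y": 0,"z": 0.01,"turn": 0,"jaw": 0.087},
    {"x": 0,"y": 0,"z": 0,"turn": 0,"jaw": 0.087},
    {"x": 0,"y": 0,"z": 0,"turn": 0,"jaw": 0.087}
  ]
}}

```text
clock: 6.02
tcp_pos: [595.4, -317.9, 114.5]
orientation: [[1.0, -0.0, 0.0], [-0.0, -1.0, -0.0], [0.0, 0.0, -1.0]]
force: [0.5, 0.4, -0.4]
opening: 87.2
```

{"fn": "step_arm", "kwargs": {
  "moves": [
    {"x": 0,"y": 0,"z": 0,"turn": 0,"jaw": 0.07},
    {"x": 0,"y": 0,"z": 0,"turn": 0,"jaw": 0.06},
    {"x": 0,"y": 0,"z": 0,"turn": 0,"jaw": 0.055},
    {"x": 0,"y": 0,"z": 0,"turn": 0,"jaw": 0.05},
    {"x": 0,"y": 0,"z": 0,"turn": 0,"jaw": 0.045},
    {"x": 0,"y": 0,"z": 0,"turn": 0,"jaw": 0.04},
    {"x": 0,"y": 0,"z": 0,"turn": 0,"jaw": 0.04}
  ],
  "force": 15
}}

```text
clock: 6.9
tcp_pos: [595.3, -317.8, 114.3]
orientation: [[1.0, -0.0, -0.0], [-0.0, -1.0, -0.0], [-0.0, 0.0, -1.0]]
force: [-0.1, -0.1, 0.1]
opening: 47.8
```

```bash
python3 -c "
from h import *
to(614,-151,250)
for n in('scene',):grab(n,5)
crop('scene',5,270,40,390,130,6)"
```

```text
t6.90 tcp [ 595.3 -317.8  114.3] d tool mm [  18.7 -166.8 -135.7] xaxis yaw -0.01 tilt 0.0 F [-0.1 -0.1  0.1] open 47.8 q [ 35.  29. -14.  80.   7.  72. -70.]
```

View pics/scene5_c270_40.png

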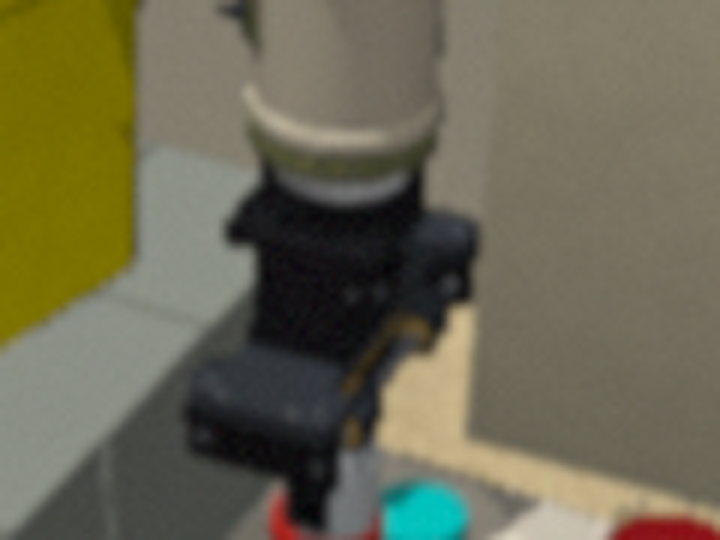

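Opening 47.8, so the cup is gripped. A slight lift to check that only the cup comes up.

{"fn": "step_arm", "kwargs": {
  "moves": [
    {"x": 0,"y": 0,"z": 0,"turn": 0,"jaw": 0.04},
    {"x": 0,"y": 0,"z": -0.003,"turn": 0,"jaw": 0.04},
    {"x": 0,"y": 0,"z": -0.008,"turn": 0,"jaw": 0.04},
    {"x": 0,"y": 0,"z": -0.015,"turn": 0,"jaw": 0.04},
    {"x": 0,"y": 0,"z": -0.02,"turn": 0,"jaw": 0.04},
    {"x": 0,"y": 0,"z": -0.02,"turn": 0,"jaw": 0.04},
    {"x": 0,"y": 0,"z": 0,"turn": 0,"jaw": 0.04}
  ],
  "force": 20
}}

```text
clock: 7.82
tcp_pos: [596.5, -318.3, 183.2]
orientation: [[1.0, -0.0, 0.004], [-0.0, -1.0, -0.002], [0.004, 0.002, -1.0]]
force: [-0.9, 0.3, -1.8]
opening: 47.7
```

```bash
python3 -c "
from h import *
to(614,-151,180)
for n in('scene',):grab(n,6)
crop('scene',6,270,20,390,130,6)"
```

```text
t7.83 tcp [ 596.5 -318.3  183.2] d tool mm [  17.5 -167.3    2.9] xaxis yaw -0.02 tilt 0.24 F [-0.9  0.3 -1.8] open 47.7 q [ 34.  26. -15.  75.   7.  79. -70.]
```

View pics/scene6_c270_20.png

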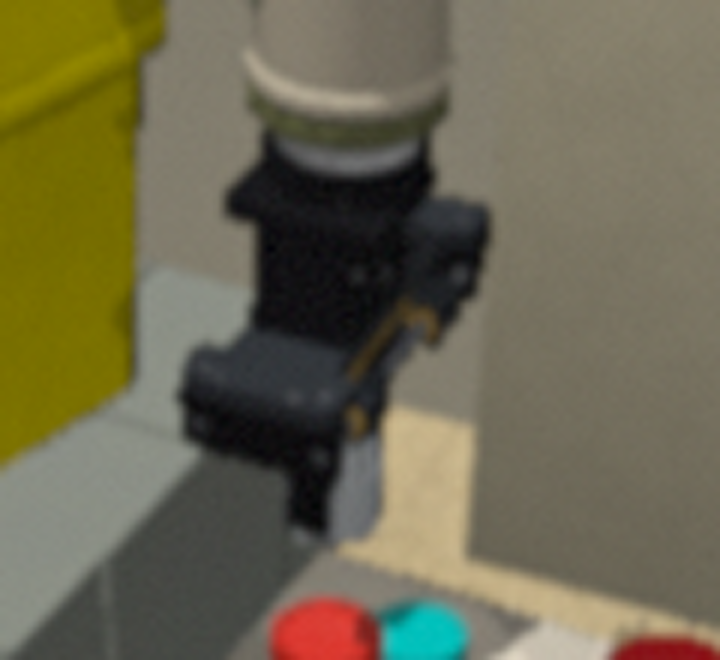

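Only the cup came up and the pile still stands. Moving over the small dish.

{"fn": "step_arm", "kwargs": {
  "moves": [
    {"x": 0.002,"y": -0.012,"z": 0,"turn": 0,"jaw": 0.04},
    {"x": 0.002,"y": -0.025,"z": 0,"turn": 0,"jaw": 0.04},
    {"x": 0.003,"y": -0.03,"z": 0,"turn": 0,"jaw": 0.04},
    {"x": 0.003,"y": -0.03,"z": 0,"turn": 0,"jaw": 0.04},
    {"x": 0.003,"y": -0.03,"z": 0,"turn": 0,"jaw": 0.04},
    {"x": 0.003,"y": -0.025,"z": 0,"turn": 0,"jaw": 0.04},
    {"x": 0.002,"y": -0.015,"z": 0,"turn": 0,"jaw": 0.04},
    {"x": 0,"y": 0,"z": 0,"turn": 0,"jaw": 0.04}
  ]
}}

```text
clock: 8.88
tcp_pos: [613.4, -148.8, 180.3]
orientation: [[1.0, 0.003, -0.0], [0.003, -1.0, 0.0], [-0.0, -0.0, -1.0]]
force: [-0.2, 0.1, -0.7]
opening: 47.5
```

{"fn": "step_arm", "kwargs": {
  "moves": [
    {"x": 0,"y": 0,"z": 0.03,"turn": 0,"jaw": 0.04},
    {"x": 0,"y": 0,"z": 0.03,"turn": 0,"jaw": 0.04},
    {"x": 0,"y": 0,"z": 0.03,"turn": 0,"jaw": 0.04},
    {"x": 0,"y": 0,"z": 0.03,"turn": 0,"jaw": 0.04},
    {"x": 0,"y": 0,"z": 0.02,"turn": 0,"jaw": 0.04},
    {"x": 0,"y": 0,"z": 0,"turn": 0,"jaw": 0.04},
    {"x": 0,"y": 0,"z": 0,"turn": 0,"jaw": 0.04}
  ]
}}

```text
clock: 9.75
tcp_pos: [614.1, -151.2, 41.6]
orientation: [[1.0, -0.001, 0.002], [-0.001, -1.0, -0.0], [0.002, 0.0, -1.0]]
force: [0.8, -0.4, -0.9]
opening: 47.6
```

```bash
python3 -c "
from h import *
to(614,-151,-14)
for n in('scene','top'):grab(n,7)
crop('scene',7,230,110,370,220,5);crop('top',7,280,90,430,220,5)"
```

```text
t9.75 tcp [ 614.1 -151.2   41.6] d tool mm [-0.2 -0.3 55.6] xaxis yaw -0.03 tilt 0.1 F [ 0.8 -0.4 -0.9] open 47.6 q [ 24.  28. -18.  91.   9.  62. -87.]
```

View pics/scene7_c230_110.png

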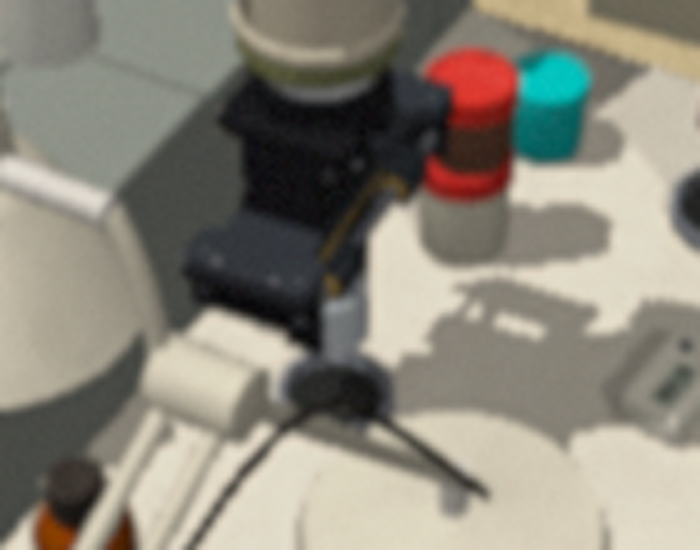

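View pics/top7_c280_90.png

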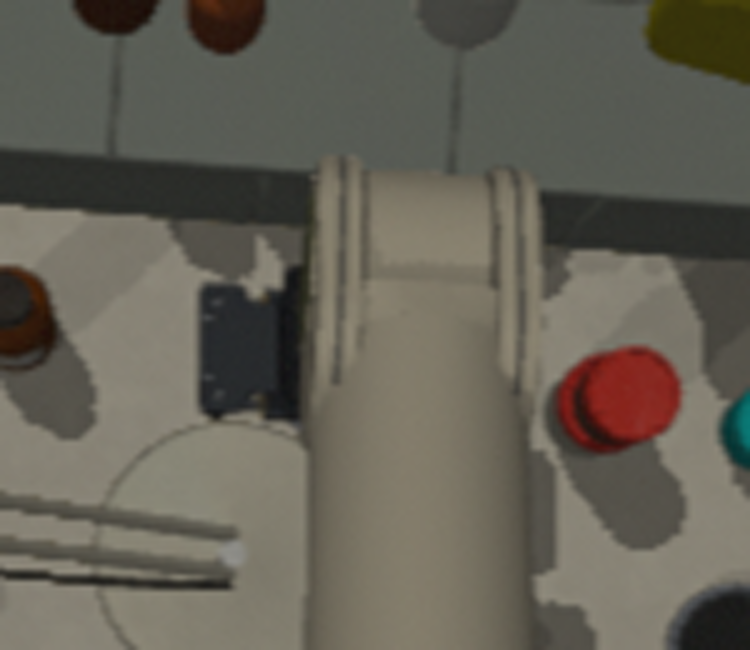

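Well centred over the dish. Lowering, with slow last millimetres.

{"fn": "step_arm", "kwargs": {
  "moves": [
    {"x": 0,"y": 0,"z": 0.018,"turn": 0,"jaw": 0.04},
    {"x": 0,"y": 0,"z": 0.018,"turn": 0,"jaw": 0.04},
    {"x": 0,"y": 0,"z": 0.012,"turn": 0,"jaw": 0.04},
    {"x": 0,"y": 0,"z": 0.004,"turn": 0,"jaw": 0.04},
    {"x": 0,"y": 0,"z": 0,"turn": 0,"jaw": 0.04},
    {"x": 0,"y": 0,"z": 0,"turn": 0,"jaw": 0.04}
  ]
}}

```text
clock: 10.6
tcp_pos: [613.8, -150.9, -11.1]
orientation: [[1.0, -0.0, 0.001], [-0.0, -1.0, -0.0], [0.001, 0.0, -1.0]]
force: [-1.1, 0.6, -0.5]
opening: 47.6
```

{"fn": "step_arm", "kwargs": {
  "moves": [
    {"x": 0,"y": 0,"z": 0.002,"turn": 0,"jaw": 0.04},
    {"x": 0,"y": 0,"z": 0,"turn": 0,"jaw": 0.04}
  ]
}}

```text
clock: 10.85
tcp_pos: [613.4, -150.9, -13.6]
orientation: [[1.0, -0.0, 0.0], [-0.0, -1.0, -0.0], [0.0, 0.0, -1.0]]
force: [-0.4, 0.5, -1.4]
opening: 48.0
```

```bash
python3 -c "
from h import *
to(614,-151,-14.7)"
```

```text
t10.85 tcp [ 613.4 -150.9  -13.6] d tool mm [0.6 0.1 1.1] xaxis yaw -0.01 tilt 0.01 F [-0.4  0.5 -1.4] open 48.0 q [ 23.  31. -17.  93.  11.  57. -88.]
```

{"fn": "step_arm", "kwargs": {
  "moves": [
    {"x": 0,"y": 0,"z": 0.001,"turn": 0,"jaw": 0.04},
    {"x": 0,"y": 0,"z": 0,"turn": 0,"jaw": 0.04}
  ]
}}

```text
clock: 11.1
tcp_pos: [613.3, -150.9, -14.7]
orientation: [[1.0, -0.0, 0.0], [-0.0, -1.0, -0.0], [0.0, 0.0, -1.0]]
force: [0.6, -0.1, -1.4]
opening: 47.9
```

{"fn": "step_arm", "kwargs": {
  "moves": [
    {"x": 0,"y": 0,"z": 0.001,"turn": 0,"jaw": 0.04},
    {"x": 0,"y": 0,"z": 0,"turn": 0,"jaw": 0.04}
  ]
}}

```text
clock: 11.35
tcp_pos: [613.5, -151.0, -14.9]
orientation: [[1.0, -0.0, 0.0], [-0.0, -1.0, -0.0], [0.0, 0.0, -1.0]]
force: [-3.5, -0.2, 5.6]
opening: 47.9
```

Contact (Fz +5.6 N) where predicted. Releasing and rising.

{"fn": "step_arm", "kwargs": {
  "moves": [
    {"x": 0,"y": 0,"z": 0,"turn": 0,"jaw": 0.052},
    {"x": 0,"y": 0,"z": 0,"turn": 0,"jaw": 0.06},
    {"x": 0,"y": 0,"z": 0,"turn": 0,"jaw": 0.07},
    {"x": 0,"y": 0,"z": 0,"turn": 0,"jaw": 0.075},
    {"x": 0,"y": 0,"z": 0,"turn": 0,"jaw": 0.075},
    {"x": 0,"y": 0,"z": -0.005,"turn": 0,"jaw": 0.075},
    {"x": 0,"y": 0,"z": -0.015,"turn": 0,"jaw": 0.075},
    {"x": 0,"y": 0,"z": -0.03,"turn": 0,"jaw": 0.075}
  ]
}}

```text
clock: 12.35
tcp_pos: [612.7, -150.7, 34.9]
orientation: [[1.0, -0.0, -0.001], [-0.0, -1.0, 0.0], [-0.001, -0.0, -1.0]]
force: [0.5, -0.0, 0.0]
opening: 75.1
```

{"fn": "step_arm", "kwargs": {
  "moves": [
    {"x": 0,"y": 0,"z": -0.03,"turn": 0,"jaw": 0.087},
    {"x": 0,"y": 0,"z": -0.04,"turn": 0,"jaw": 0.087},
    {"x": 0,"y": 0,"z": -0.04,"turn": 0,"jaw": 0.087},
    {"x": 0,"y": 0,"z": 0,"turn": 0,"jaw": 0.087},
    {"x": 0,"y": 0,"z": 0,"turn": 0,"jaw": 0.087}
  ]
}}

```text
clock: 12.98
tcp_pos: [613.2, -150.8, 144.7]
orientation: [[1.0, -0.0, 0.0], [-0.0, -1.0, -0.0], [0.0, 0.0, -1.0]]
force: [0.4, 0.8, -0.2]
opening: 87.2
```

```bash
python3 - <<'E'
from h import *
to(598.5,-318,150)
for n in('scene','top'):grab(n,8)
crop('scene',8,230,80,370,220,5)
W=cloud('scene',np.load('pics/scene8.npy')).reshape(-1,3)
for k,(z0,z1,r,c) in dict(cup=(10,40,24.5,(614,-151)),potl=(119,131,29.5,(598.5,-318)),potb=(80,112,28,(598.5,-318))).items():
    a=W[(W[:,2]>z0)&(W[:,2]<z1)][:,:2];a=a[np.hypot(*(a-c).T)<r+8];print(k,fitc(a,r,np.array(c,float),7))
E
```

```text
t12.97 tcp [ 613.2 -150.8  144.7] d tool mm [-14.7 167.2  -5.2] xaxis yaw -0.01 tilt 0.03 F [ 0.4  0.8 -0.2] open 87.2 q [ 24.  23. -19.  86.   7.  73. -85.]
cup (array([ 613.1, -148. ]), 178, 1.8)
potl (array([ 596.8, -317.6]), 66, 2.25)
potb (array([ 597.3, -317.7]), 140, 1.45)
```

View pics/scene8_c230_80.png

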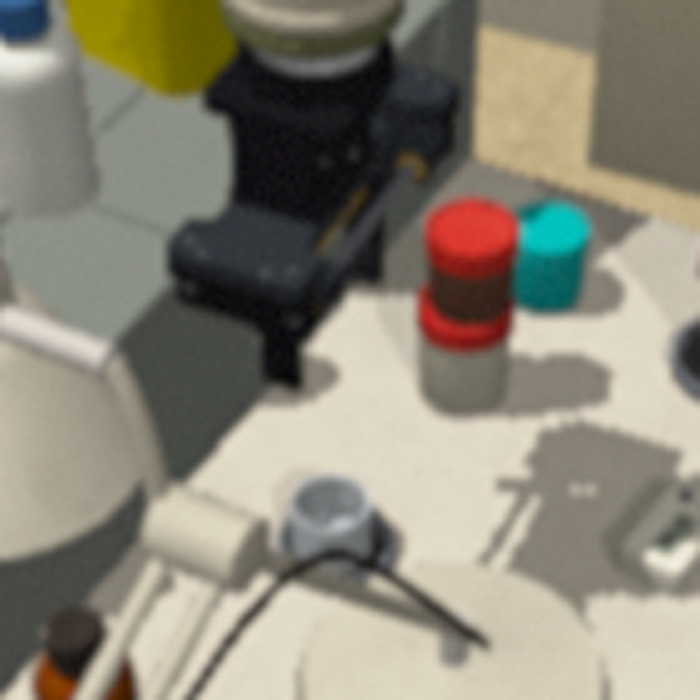

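The cup is upright in the small dish and the pile is intact. Next is the pot.

{"fn": "step_arm", "kwargs": {
  "moves": [
    {"x": -0.001,"y": 0.015,"z": -0.005,"turn": 0,"jaw": 0.087},
    {"x": -0.002,"y": 0.025,"z": 0,"turn": 0,"jaw": 0.087},
    {"x": -0.003,"y": 0.03,"z": 0,"turn": 0,"jaw": 0.087},
    {"x": -0.003,"y": 0.03,"z": 0,"turn": 0,"jaw": 0.087},
    {"x": -0.003,"y": 0.03,"z": 0,"turn": 0,"jaw": 0.087},
    {"x": -0.002,"y": 0.022,"z": 0,"turn": 0,"jaw": 0.087},
    {"x": -0.001,"y": 0.015,"z": 0,"turn": 0,"jaw": 0.087},
    {"x": 0,"y": 0,"z": 0,"turn": 0,"jaw": 0.087}
  ]
}}

```text
clock: 14.08
tcp_pos: [598.0, -318.8, 149.1]
orientation: [[1.0, -0.002, -0.0], [-0.002, -1.0, -0.0], [-0.0, 0.0, -1.0]]
force: [-0.2, 0.9, 0.1]
opening: 86.8
```

{"fn": "step_arm", "kwargs": {
  "moves": [
    {"x": 0,"y": 0,"z": 0,"turn": 0,"jaw": 0.087},
    {"x": 0,"y": 0,"z": 0,"turn": 0,"jaw": 0.087}
  ]
}}

```text
clock: 14.32
tcp_pos: [598.8, -316.5, 149.5]
orientation: [[1.0, 0.001, 0.0], [0.001, -1.0, 0.0], [0.0, -0.0, -1.0]]
force: [0.1, -0.2, 0.2]
opening: 86.9
```

```bash
python3 -c "
from h import *
to(598.3,-318,74)"
```

```text
t14.32 tcp [ 598.8 -316.5  149.5] d tool mm [-0.5  1.5 75.5] xaxis yaw 0.09 tilt 0.03 F [ 0.1 -0.2  0.2] open 86.9 q [ 34.  28. -15.  77.   7.  76. -70.]
```

{"fn": "step_arm", "kwargs": {
  "moves": [
    {"x": 0,"y": 0.001,"z": 0.015,"turn": 0,"jaw": 0.087},
    {"x": 0,"y": 0,"z": 0.02,"turn": 0,"jaw": 0.087},
    {"x": 0,"y": 0,"z": 0.02,"turn": 0,"jaw": 0.087},
    {"x": 0,"y": 0,"z": 0.015,"turn": 0,"jaw": 0.087},
    {"x": 0,"y": 0,"z": 0.005,"turn": 0,"jaw": 0.087},
    {"x": 0,"y": 0,"z": 0,"turn": 0,"jaw": 0.087},
    {"x": 0,"y": 0,"z": 0,"turn": 0,"jaw": 0.087}
  ]
}}

```text
clock: 15.2
tcp_pos: [598.8, -319.0, 75.2]
orientation: [[1.0, -0.0, 0.001], [-0.0, -1.0, -0.001], [0.001, 0.001, -1.0]]
force: [0.0, 0.4, -0.6]
opening: 87.0
```

```bash
python3 -c "
from h import *
to(598.3,-318,74);grab('scene',9);crop('scene',9,260,50,390,160,6)"
```

```text
t15.20 tcp [ 598.8 -319.    75.2] d tool mm [-0.5 -1.   1.2] xaxis yaw -0.01 tilt 0.08 F [ 0.   0.4 -0.6] open 87.0 q [ 34.  31. -14.  82.   8.  68. -71.]
```

View pics/scene9_c260_50.png

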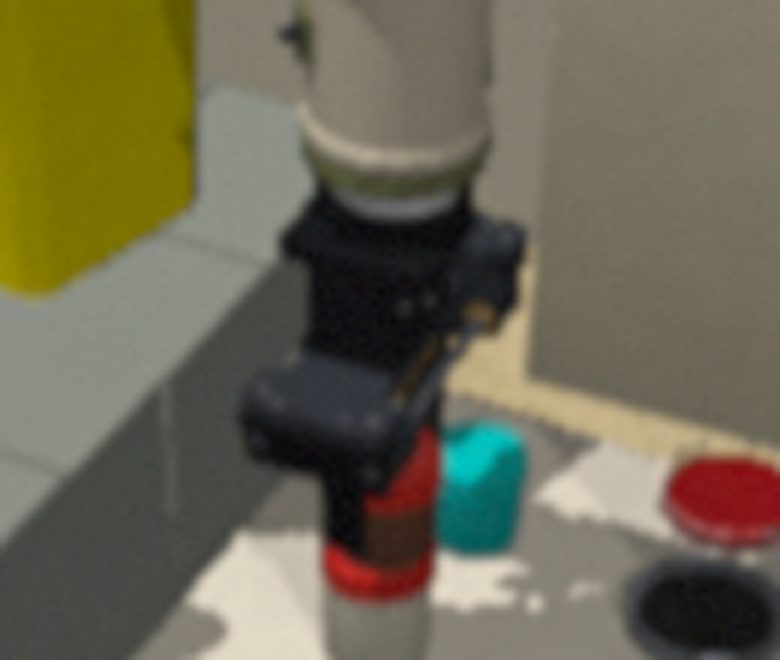

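Fingers straddle the pot's lid. Closing and lifting slightly.

{"fn": "step_arm", "kwargs": {
  "moves": [
    {"x": 0,"y": -0.001,"z": 0,"turn": 0,"jaw": 0.075},
    {"x": 0,"y": 0,"z": 0,"turn": 0,"jaw": 0.066},
    {"x": 0,"y": 0,"z": 0,"turn": 0,"jaw": 0.062},
    {"x": 0,"y": 0,"z": 0,"turn": 0,"jaw": 0.059},
    {"x": 0,"y": 0,"z": 0,"turn": 0,"jaw": 0.056},
    {"x": 0,"y": 0,"z": 0,"turn": 0,"jaw": 0.052},
    {"x": 0,"y": 0,"z": 0,"turn": 0,"jaw": 0.05},
    {"x": 0,"y": 0,"z": 0,"turn": 0,"jaw": 0.05}
  ],
  "force": 20
}}

```text
clock: 16.25
tcp_pos: [598.3, -317.8, 74.4]
orientation: [[1.0, -0.0, 0.0], [-0.0, -1.0, -0.0], [0.0, 0.0, -1.0]]
force: [0.5, -0.6, -0.3]
opening: 56.7
```

{"fn": "step_arm", "kwargs": {
  "moves": [
    {"x": 0,"y": 0,"z": 0,"turn": 0,"jaw": 0.05},
    {"x": 0,"y": 0,"z": -0.003,"turn": 0,"jaw": 0.05},
    {"x": 0,"y": 0,"z": -0.007,"turn": 0,"jaw": 0.05},
    {"x": 0,"y": 0,"z": -0.01,"turn": 0,"jaw": 0.05},
    {"x": 0,"y": 0,"z": -0.01,"turn": 0,"jaw": 0.05},
    {"x": 0,"y": 0,"z": -0.01,"turn": 0,"jaw": 0.05},
    {"x": 0,"y": 0,"z": 0,"turn": 0,"jaw": 0.05}
  ],
  "force": 25
}}

```text
clock: 17.12
tcp_pos: [598.9, -318.1, 115.7]
orientation: [[1.0, -0.0, 0.002], [-0.0, -1.0, -0.001], [0.002, 0.001, -1.0]]
force: [0.9, -0.5, -0.8]
opening: 56.5
```

```bash
python3 -c "
from h import *
to(444.5,-415,115);grab('scene',10);crop('scene',10,260,50,390,160,6)"
```

```text
t17.12 tcp [ 598.9 -318.1  115.7] d tool mm [-154.4   97.     0.5] xaxis yaw -0.01 tilt 0.11 F [ 0.9 -0.5 -0.8] open 56.5 q [ 34.  29. -14.  80.   7.  72. -71.]
```

View pics/scene10_c260_50.png

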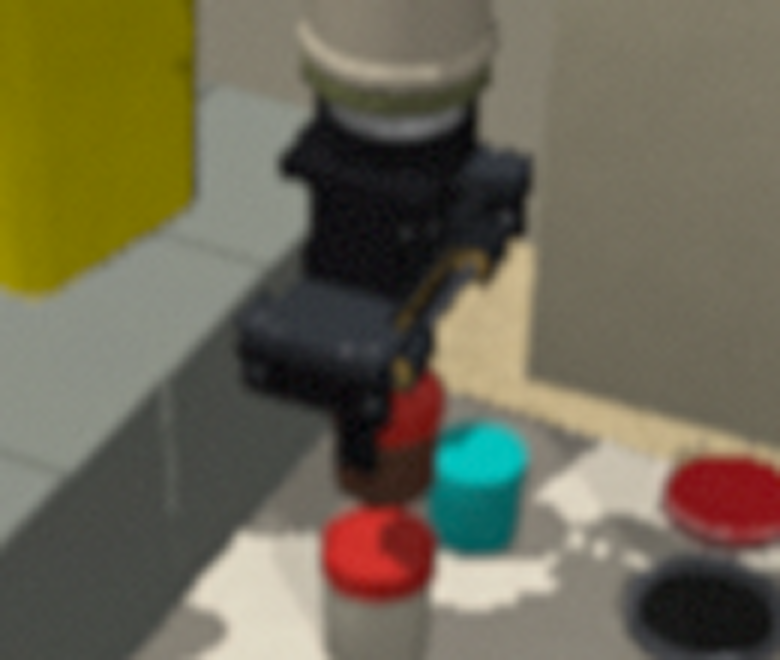

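The pot is lifted and the jar hasn't moved. Moving to the large dish.

{"fn": "step_arm", "kwargs": {
  "moves": [
    {"x": -0.01,"y": 0.006,"z": -0.005,"turn": 0,"jaw": 0.05},
    {"x": -0.022,"y": 0.014,"z": 0,"turn": 0,"jaw": 0.05},
    {"x": -0.03,"y": 0.018,"z": 0,"turn": 0,"jaw": 0.05},
    {"x": -0.03,"y": 0.019,"z": 0,"turn": 0,"jaw": 0.05},
    {"x": -0.03,"y": 0.019,"z": 0,"turn": 0,"jaw": 0.05},
    {"x": -0.022,"y": 0.015,"z": 0,"turn": 0,"jaw": 0.05},
    {"x": -0.01,"y": 0.006,"z": 0,"turn": 0,"jaw": 0.05},
    {"x": 0,"y": 0,"z": 0,"turn": 0,"jaw": 0.05}
  ]
}}

```text
clock: 18.18
tcp_pos: [443.2, -415.5, 119.4]
orientation: [[1.0, -0.002, -0.0], [-0.002, -1.0, -0.0], [-0.0, 0.0, -1.0]]
force: [0.9, 0.1, -1.1]
opening: 56.6
```

{"fn": "step_arm", "kwargs": {
  "moves": [
    {"x": 0,"y": 0,"z": 0.02,"turn": 0,"jaw": 0.05},
    {"x": 0,"y": 0,"z": 0.03,"turn": 0,"jaw": 0.05},
    {"x": 0,"y": 0,"z": 0.02,"turn": 0,"jaw": 0.05},
    {"x": 0,"y": 0,"z": 0.01,"turn": 0,"jaw": 0.05},
    {"x": 0,"y": 0,"z": 0,"turn": 0,"jaw": 0.05},
    {"x": 0,"y": 0,"z": 0,"turn": 0,"jaw": 0.05}
  ]
}}

```text
clock: 18.92
tcp_pos: [444.9, -415.2, 40.4]
orientation: [[1.0, -0.0, 0.001], [-0.0, -1.0, -0.001], [0.001, 0.001, -1.0]]
force: [-0.2, 0.4, -0.4]
opening: 56.4
```

```bash
python3 -c "
from h import *
to(444.5,-415,4);grab('scene',11);crop('scene',11,310,50,450,190,5)"
```

```text
t18.93 tcp [ 444.9 -415.2   40.4] d tool mm [-0.5 -0.2 36.4] xaxis yaw -0.01 tilt 0.09 F [-0.2  0.4 -0.4] open 56.4 q [ 48.  25. -12.  96.   6.  60. -55.]
```

View pics/scene11_c310_50.png

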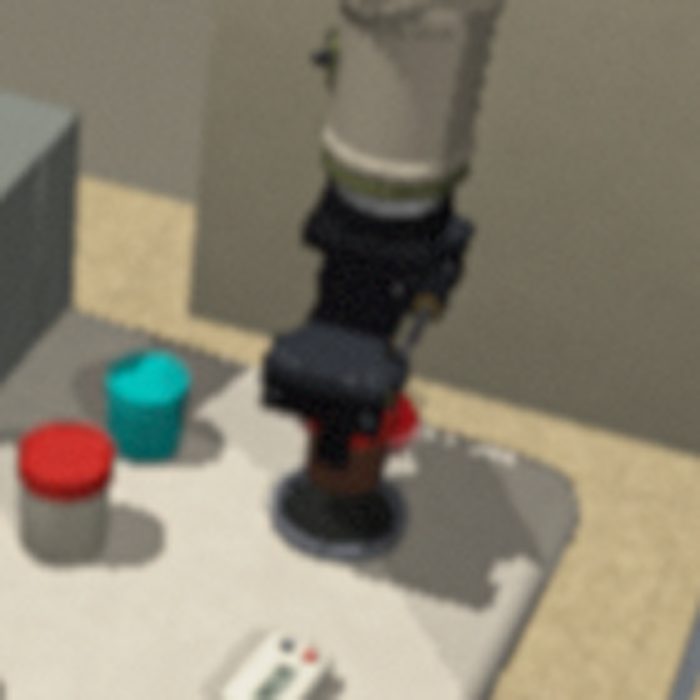

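{"fn": "step_arm", "kwargs": {
  "moves": [
    {"x": 0,"y": 0,"z": 0.012,"turn": 0,"jaw": 0.05},
    {"x": 0,"y": 0,"z": 0.012,"turn": 0,"jaw": 0.05},
    {"x": 0,"y": 0,"z": 0.008,"turn": 0,"jaw": 0.05},
    {"x": 0,"y": 0,"z": 0.002,"turn": 0,"jaw": 0.05},
    {"x": 0,"y": 0,"z": 0,"turn": 0,"jaw": 0.05},
    {"x": 0,"y": 0,"z": 0,"turn": 0,"jaw": 0.05}
  ]
}}

```text
clock: 19.73
tcp_pos: [444.5, -415.0, 5.7]
orientation: [[1.0, -0.0, 0.0], [-0.0, -1.0, -0.0], [0.0, 0.0, -1.0]]
force: [0.0, -0.5, -0.8]
opening: 56.7
```

{"fn": "step_arm", "kwargs": {
  "moves": [
    {"x": 0,"y": 0,"z": 0.001,"turn": 0,"jaw": 0.05},
    {"x": 0,"y": 0,"z": 0,"turn": 0,"jaw": 0.05}
  ]
}}

```text
clock: 19.98
tcp_pos: [444.3, -414.8, 4.5]
orientation: [[1.0, -0.0, 0.0], [-0.0, -1.0, -0.0], [0.0, 0.0, -1.0]]
force: [0.6, 0.0, -0.7]
opening: 56.6
```

{"fn": "step_arm", "kwargs": {
  "moves": [
    {"x": 0,"y": 0,"z": 0.001,"turn": 0,"jaw": 0.05},
    {"x": 0,"y": 0,"z": 0,"turn": 0,"jaw": 0.05}
  ]
}}

```text
clock: 20.23
tcp_pos: [444.3, -414.8, 3.3]
orientation: [[1.0, -0.0, 0.0], [-0.0, -1.0, -0.0], [0.0, 0.0, -1.0]]
force: [0.3, 1.0, -0.9]
opening: 56.5
```

{"fn": "step_arm", "kwargs": {
  "moves": [
    {"x": 0,"y": 0,"z": 0.001,"turn": 0,"jaw": 0.05},
    {"x": 0,"y": 0,"z": 0,"turn": 0,"jaw": 0.05}
  ]
}}

```text
clock: 20.48
tcp_pos: [444.5, -414.9, 3.2]
orientation: [[1.0, -0.0, 0.0], [-0.0, -1.0, -0.0], [0.0, 0.0, -1.0]]
force: [-2.6, 1.5, 7.8]
opening: 56.5
```

Contact at 7.8 N. Releasing.

{"fn": "step_arm", "kwargs": {
  "moves": [
    {"x": 0,"y": 0,"z": 0,"turn": 0,"jaw": 0.06},
    {"x": 0,"y": 0,"z": 0,"turn": 0,"jaw": 0.068},
    {"x": 0,"y": 0,"z": 0,"turn": 0,"jaw": 0.078},
    {"x": 0,"y": 0,"z": 0,"turn": 0,"jaw": 0.087},
    {"x": 0,"y": 0,"z": 0,"turn": 0,"jaw": 0.087},
    {"x": 0,"y": 0,"z": -0.01,"turn": 0,"jaw": 0.087},
    {"x": 0,"y": 0,"z": -0.025,"turn": 0,"jaw": 0.087},
    {"x": 0,"y": 0,"z": -0.035,"turn": 0,"jaw": 0.087}
  ]
}}

```text
clock: 21.48
tcp_pos: [443.9, -414.4, 73.1]
orientation: [[1.0, -0.0, -0.001], [-0.0, -1.0, 0.001], [-0.001, -0.001, -1.0]]
force: [-0.4, 0.1, 0.6]
opening: 87.4
```

{"fn": "step_arm", "kwargs": {
  "moves": [
    {"x": 0,"y": 0,"z": -0.03,"turn": 0,"jaw": 0.087},
    {"x": 0,"y": 0,"z": -0.01,"turn": 0,"jaw": 0.087},
    {"x": 0,"y": 0,"z": 0,"turn": 0,"jaw": 0.087}
  ]
}}

```text
clock: 21.85
tcp_pos: [444.4, -415.0, 112.7]
orientation: [[1.0, -0.0, 0.001], [-0.0, -1.0, -0.001], [0.001, 0.001, -1.0]]
force: [-0.7, -0.6, -0.5]
opening: 87.1
```

```bash
python3 - <<'E'
from h import *
to(600,-315.5,110)
for n in('scene','top'):grab(n,12)
crop('scene',12,260,80,430,220,4.5)
W=cloud('scene',np.load('pics/scene12.npy')).reshape(-1,3)
for k,(z0,z1,r,c) in dict(pot=(15,45,28,(444.5,-415)),jarl=(61,73,32,(599,-315)),jarb=(10,55,30,(599,-315))).items():
    a=W[(W[:,2]>z0)&(W[:,2]<z1)][:,:2];a=a[np.hypot(*(a-c).T)<r+8];print(k,fitc(a,r,np.array(c,float),7))
E
```

```text
t21.85 tcp [ 444.4 -415.   112.7] d tool mm [155.6 -99.5   2.8] xaxis yaw -0.01 tilt 0.06 F [-0.7 -0.6 -0.5] open 87.1 q [ 48.  20. -12.  92.   4.  68. -55.]
pot (array([ 443.1, -413.6]), 113, 1.53)
jarl (array([ 599. , -315.4]), 77, 2.21)
jarb (array([ 599.1, -314.9]), 180, 1.73)
```

View pics/scene12_c260_80.png

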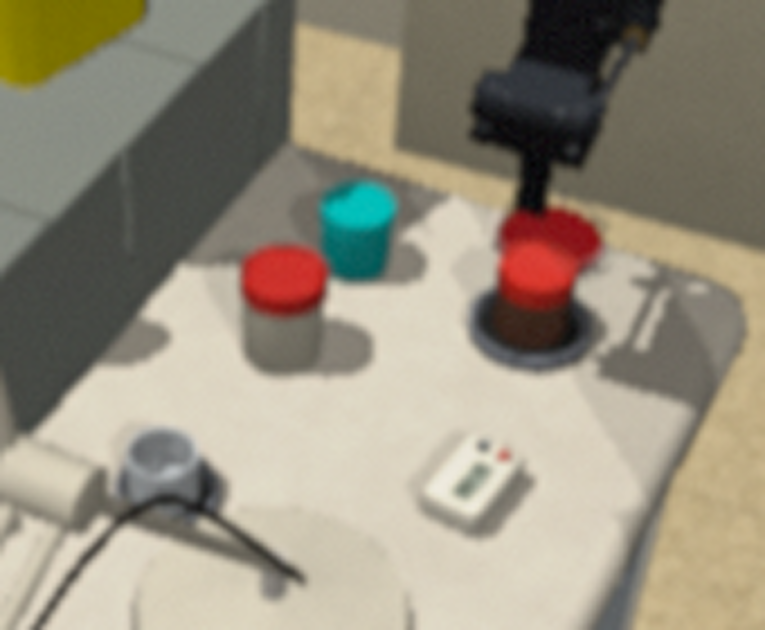

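The pot stands in the large dish, clear of the rim all round. Now the jar.

{"fn": "step_arm", "kwargs": {
  "moves": [
    {"x": 0.01,"y": -0.006,"z": 0,"turn": 0,"jaw": 0.087},
    {"x": 0.025,"y": -0.016,"z": 0,"turn": 0,"jaw": 0.087},
    {"x": 0.03,"y": -0.019,"z": 0,"turn": 0,"jaw": 0.087},
    {"x": 0.03,"y": -0.02,"z": 0,"turn": 0,"jaw": 0.087},
    {"x": 0.03,"y": -0.02,"z": 0,"turn": 0,"jaw": 0.087},
    {"x": 0.02,"y": -0.012,"z": 0,"turn": 0,"jaw": 0.087},
    {"x": 0.0105,"y": -0.0065,"z": 0,"turn": 0,"jaw": 0.087},
    {"x": 0,"y": 0,"z": 0,"turn": 0,"jaw": 0.087}
  ]
}}

```text
clock: 22.95
tcp_pos: [599.9, -315.2, 112.0]
orientation: [[1.0, 0.0, -0.0], [0.0, -1.0, 0.0], [-0.0, -0.0, -1.0]]
force: [0.0, -0.8, 0.2]
opening: 87.1
```

{"fn": "step_arm", "kwargs": {
  "moves": [
    {"x": 0,"y": 0,"z": 0.02,"turn": 0,"jaw": 0.087},
    {"x": 0,"y": 0,"z": 0.015,"turn": 0,"jaw": 0.087},
    {"x": 0,"y": 0,"z": 0,"turn": 0,"jaw": 0.087},
    {"x": 0,"y": 0,"z": 0,"turn": 0,"jaw": 0.087}
  ]
}}

```text
clock: 23.45
tcp_pos: [599.7, -315.6, 77.5]
orientation: [[1.0, -0.001, 0.0], [-0.001, -1.0, -0.0], [0.0, 0.0, -1.0]]
force: [0.5, -0.1, 0.5]
opening: 87.2
```

```bash
python3 -c "
from h import *
to(600,-315.3,16)"
```

```text
t23.45 tcp [ 599.7 -315.6   77.5] d tool mm [ 0.3 -0.3 61.5] xaxis yaw -0.03 tilt 0.01 F [ 0.5 -0.1  0.5] open 87.2 q [ 34.  31. -15.  82.   8.  68. -71.]
```

{"fn": "step_arm", "kwargs": {
  "moves": [
    {"x": 0,"y": 0,"z": 0.02,"turn": 0,"jaw": 0.087},
    {"x": 0,"y": 0,"z": 0.02,"turn": 0,"jaw": 0.087},
    {"x": 0,"y": 0,"z": 0.015,"turn": 0,"jaw": 0.087},
    {"x": 0,"y": 0,"z": 0.006,"turn": 0,"jaw": 0.087},
    {"x": 0,"y": 0,"z": 0,"turn": 0,"jaw": 0.087},
    {"x": 0,"y": 0,"z": 0,"turn": 0,"jaw": 0.08},
    {"x": 0,"y": 0,"z": 0,"turn": 0,"jaw": 0.073},
    {"x": 0,"y": 0,"z": 0,"turn": 0,"jaw": 0.068}
  ],
  "force": 20
}}

```text
clock: 24.45
tcp_pos: [600.0, -315.4, 16.8]
orientation: [[1.0, -0.0, 0.001], [-0.0, -1.0, -0.0], [0.001, 0.0, -1.0]]
force: [-0.2, -0.1, 0.1]
opening: 71.2
```

{"fn": "step_arm", "kwargs": {
  "moves": [
    {"x": 0,"y": 0,"z": 0,"turn": 0,"jaw": 0.065},
    {"x": 0,"y": 0,"z": 0,"turn": 0,"jaw": 0.062},
    {"x": 0,"y": 0,"z": 0,"turn": 0,"jaw": 0.058},
    {"x": 0,"y": 0,"z": 0,"turn": 0,"jaw": 0.055},
    {"x": 0,"y": 0,"z": 0,"turn": 0,"jaw": 0.055}
  ],
  "force": 25
}}

```text
clock: 25.08
tcp_pos: [599.8, -315.5, 16.4]
orientation: [[1.0, -0.0, 0.0], [-0.0, -1.0, -0.0], [0.0, 0.0, -1.0]]
force: [-1.2, -0.2, 0.1]
opening: 61.7
```

```bash
python3 -c "
from h import *
to(600,-315.3,16);grab('scene',13);crop('scene',13,260,70,390,180,6)"
```

```text
t25.07 tcp [ 599.8 -315.5   16.4] d tool mm [ 0.2 -0.2  0.4] xaxis yaw -0.01 tilt 0.02 F [-1.2 -0.2  0.1] open 61.7 q [ 34.  34. -14.  85.   9.  62. -72.]
```

View pics/scene13_c260_70.png

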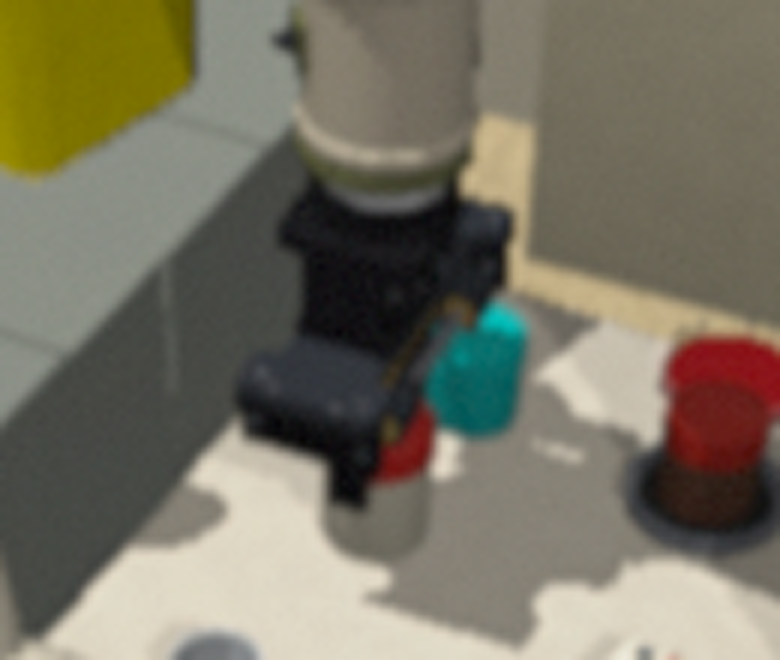

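Gripped (61.7). Lifting the jar.

{"fn": "step_arm", "kwargs": {
  "moves": [
    {"x": 0,"y": 0,"z": -0.003,"turn": 0,"jaw": 0.055},
    {"x": 0,"y": 0,"z": -0.01,"turn": 0,"jaw": 0.055},
    {"x": 0,"y": 0,"z": -0.02,"turn": 0,"jaw": 0.055},
    {"x": 0,"y": 0,"z": -0.025,"turn": 0,"jaw": 0.055},
    {"x": 0,"y": 0,"z": -0.025,"turn": 0,"jaw": 0.055},
    {"x": 0,"y": 0,"z": -0.02,"turn": 0,"jaw": 0.055},
    {"x": 0,"y": 0,"z": 0,"turn": 0,"jaw": 0.055}
  ],
  "force": 28
}}

```text
clock: 26.0
tcp_pos: [600.9, -315.8, 121.9]
orientation: [[1.0, -0.0, 0.003], [-0.0, -1.0, -0.002], [0.003, 0.002, -1.0]]
force: [0.5, 0.0, -1.4]
opening: 61.5
```

```bash
python3 -c "
from h import *
to(400,-180,120);grab('scene',14);crop('scene',14,260,50,390,160,6)"
```

```text
t26.00 tcp [ 600.9 -315.8  121.9] d tool mm [-201.  -135.7    1. ] xaxis yaw -0.02 tilt 0.22 F [ 0.5  0.  -1.4] open 61.5 q [ 34.  29. -15.  79.   7.  73. -71.]
```

View pics/scene14_c260_50.png

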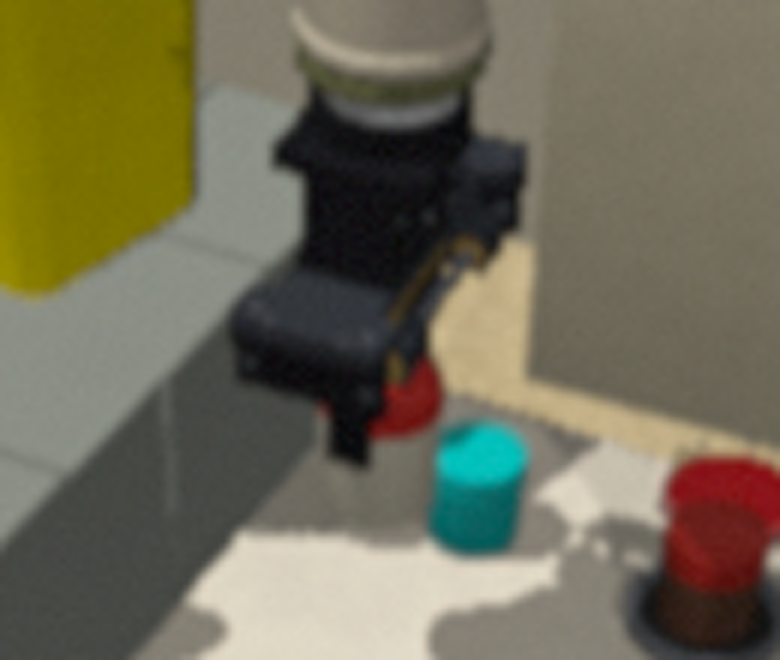

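{"fn": "step_arm", "kwargs": {
  "moves": [
    {"x": -0.012,"y": -0.008,"z": 0,"turn": 0,"jaw": 0.055},
    {"x": -0.03,"y": -0.02,"z": 0,"turn": 0,"jaw": 0.055},
    {"x": -0.035,"y": -0.024,"z": 0,"turn": 0,"jaw": 0.055},
    {"x": -0.035,"y": -0.024,"z": 0,"turn": 0,"jaw": 0.055},
    {"x": -0.035,"y": -0.024,"z": 0,"turn": 0,"jaw": 0.055},
    {"x": -0.03,"y": -0.02,"z": 0,"turn": 0,"jaw": 0.055},
    {"x": -0.018,"y": -0.015,"z": 0,"turn": 0,"jaw": 0.055}
  ]
}}

```text
clock: 26.92
tcp_pos: [402.8, -179.4, 118.3]
orientation: [[1.0, -0.0, -0.002], [-0.0, -1.0, 0.0], [-0.002, -0.0, -1.0]]
force: [-0.3, -0.9, -0.5]
opening: 61.7
```

```bash
python3 -c "
from h import *
to(400,0,120)"
```

```text
t26.93 tcp [ 402.8 -179.4  118.3] d tool mm [  -2.8 -179.4   -1.6] xaxis yaw -0.02 tilt 0.11 F [-0.3 -0.9 -0.5] open 61.7 q [ 37.   0. -19. 115.   0.  65. -72.]
```

{"fn": "step_arm", "kwargs": {
  "moves": [
    {"x": 0,"y": -0.025,"z": 0,"turn": 0,"jaw": 0.055},
    {"x": 0,"y": -0.03,"z": 0,"turn": 0,"jaw": 0.055},
    {"x": 0,"y": -0.03,"z": 0,"turn": 0,"jaw": 0.055},
    {"x": 0,"y": -0.03,"z": 0,"turn": 0,"jaw": 0.055},
    {"x": 0,"y": -0.03,"z": 0,"turn": 0,"jaw": 0.055},
    {"x": 0,"y": -0.03,"z": 0,"turn": 0,"jaw": 0.055}
  ]
}}

```text
clock: 27.68
tcp_pos: [404.0, -4.4, 118.4]
orientation: [[1.0, -0.0, -0.001], [-0.0, -1.0, 0.0], [-0.001, -0.0, -1.0]]
force: [-0.1, 0.3, -1.2]
opening: 61.6
```

```bash
python3 -c "
from h import *
to(400,100,120);grab('scene',15);grab('top',15)"
```

```text
t27.68 tcp [404.   -4.4 118.4] d tool mm [  -4.1 -104.4   -1.5] xaxis yaw -0.02 tilt 0.08 F [-0.1  0.3 -1.2] open 61.6 q [ 27.  -4. -31. 119.  -3.  65. -93.]
```

View pics/scene15.png

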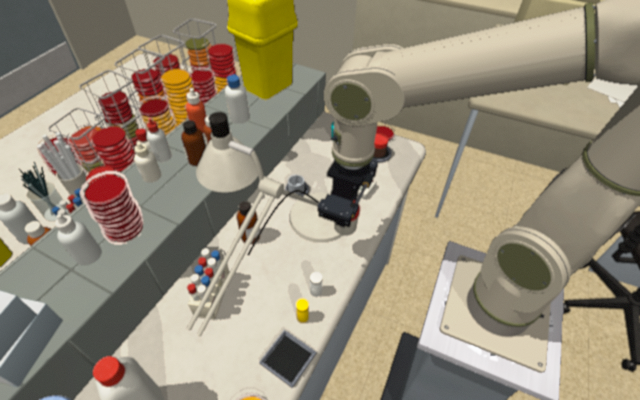

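View pics/top15.png

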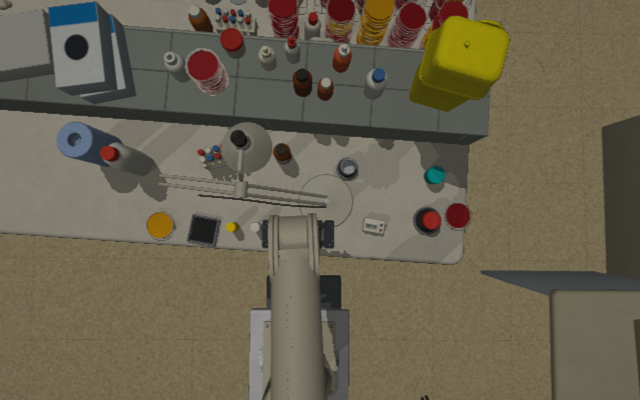

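{"fn": "step_arm", "kwargs": {
  "moves": [
    {"x": 0,"y": -0.03,"z": -0.002,"turn": -0.02,"jaw": 0.055},
    {"x": 0,"y": -0.03,"z": 0,"turn": -0.02,"jaw": 0.055},
    {"x": 0,"y": -0.03,"z": 0,"turn": -0.02,"jaw": 0.055},
    {"x": 0,"y": -0.03,"z": 0,"turn": 0,"jaw": 0.055},
    {"x": 0,"y": -0.03,"z": 0,"turn": 0,"jaw": 0.055}
  ]
}}

```text
clock: 28.4
tcp_pos: [399.0, 144.7, 120.6]
orientation: [[0.998, 0.059, -0.001], [0.059, -0.998, -0.0], [-0.001, 0.0, -1.0]]
force: [0.6, -0.1, -0.5]
opening: 61.6
```

```bash
python3 -c "
from h import *
to(402,316,120);grab('scene',16);grab('top',16);crop('top',16,140,130,340,250,4)"
```

```text
t28.40 tcp [399.  144.7 120.6] d tool mm [  13.1 -170.9    0.5] xaxis yaw 3.38 tilt 0.07 F [ 0.6 -0.1 -0.5] open 61.6 q [  17.   -1.  -42.  116.   -1.   65. -111.]
```

View pics/top16_c140_130.png

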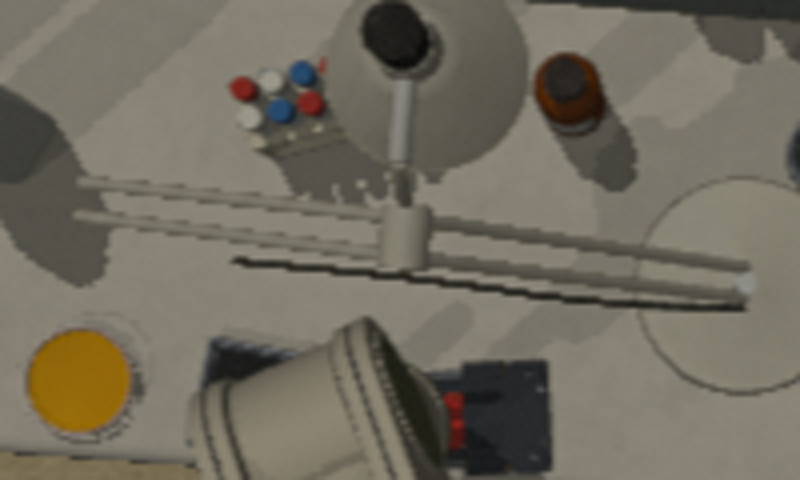

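View pics/scene16.png

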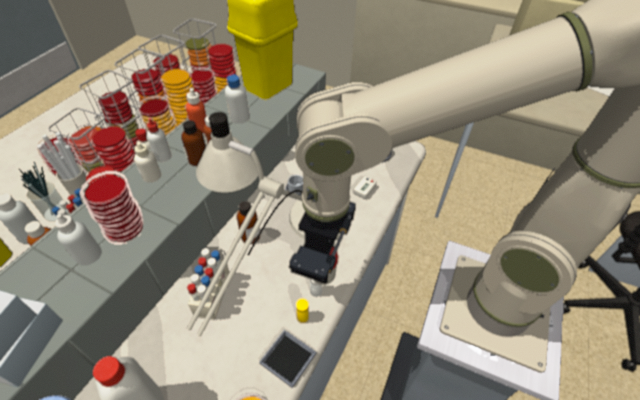

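{"fn": "step_arm", "kwargs": {
  "moves": [
    {"x": 0.002,"y": -0.025,"z": 0,"turn": 0,"jaw": 0.055},
    {"x": 0.002,"y": -0.03,"z": 0,"turn": 0,"jaw": 0.055},
    {"x": 0.003,"y": -0.03,"z": 0,"turn": 0,"jaw": 0.055},
    {"x": 0.003,"y": -0.03,"z": 0,"turn": 0,"jaw": 0.055},
    {"x": 0.003,"y": -0.03,"z": 0,"turn": 0,"jaw": 0.055},
    {"x": 0.002,"y": -0.02,"z": 0,"turn": 0,"jaw": 0.055},
    {"x": 0,"y": -0.003,"z": 0,"turn": -0.05,"jaw": 0.055},
    {"x": 0,"y": 0,"z": 0,"turn": -0.05,"jaw": 0.055}
  ]
}}

```text
clock: 29.5
tcp_pos: [404.5, 312.2, 120.3]
orientation: [[0.987, 0.161, -0.001], [0.161, -0.987, -0.001], [-0.002, 0.001, -1.0]]
force: [-1.1, -0.5, -0.3]
opening: 61.1
```

{"fn": "step_arm", "kwargs": {
  "moves": [
    {"x": 0,"y": 0,"z": 0,"turn": 0,"jaw": 0.055},
    {"x": 0,"y": 0,"z": 0,"turn": 0,"jaw": 0.055}
  ]
}}

```text
clock: 29.75
tcp_pos: [404.6, 312.4, 120.9]
orientation: [[0.988, 0.157, -0.0], [0.157, -0.988, -0.001], [-0.001, 0.001, -1.0]]
force: [0.4, 0.6, -1.1]
opening: 61.8
```

```bash
python3 -c "
from h import *
to(406.5,316,60)"
```

```text
t29.75 tcp [404.6 312.4 120.9] d tool mm [ 2.5 -3.3 60.9] xaxis yaw 9.05 tilt 0.05 F [ 0.4  0.6 -1.1] open 61.8 q [   3.   14.  -51.  104.   12.   68. -133.]
```

{"fn": "step_arm", "kwargs": {
  "moves": [
    {"x": 0.0025,"y": -0.0035,"z": 0.01,"turn": 0,"jaw": 0.055},
    {"x": 0,"y": 0,"z": 0.025,"turn": 0,"jaw": 0.055},
    {"x": 0,"y": 0,"z": 0.025,"turn": 0,"jaw": 0.055},
    {"x": 0,"y": 0,"z": 0.015,"turn": 0,"jaw": 0.055},
    {"x": 0,"y": 0,"z": 0,"turn": 0,"jaw": 0.055},
    {"x": 0,"y": 0,"z": 0,"turn": 0,"jaw": 0.055}
  ]
}}

```text
clock: 30.5
tcp_pos: [406.7, 317.5, 47.0]
orientation: [[0.987, 0.159, 0.001], [0.159, -0.987, 0.001], [0.001, -0.0, -1.0]]
force: [0.5, 0.7, 0.1]
opening: 61.3
```

```bash
python3 -c "
from h import *
to(406.5,316,20.4);grab('scene',17);grab('top',17);crop('scene',17,210,250,370,390,5)"
```

```text
t30.50 tcp [406.7 317.5  47. ] d tool mm [-0.5  1.5 26.6] xaxis yaw 9.16 tilt 0.06 F [0.5 0.7 0.1] open 61.3 q [  -1.   20.  -49.  108.   17.   60. -137.]
```

View pics/scene17_c210_250.png

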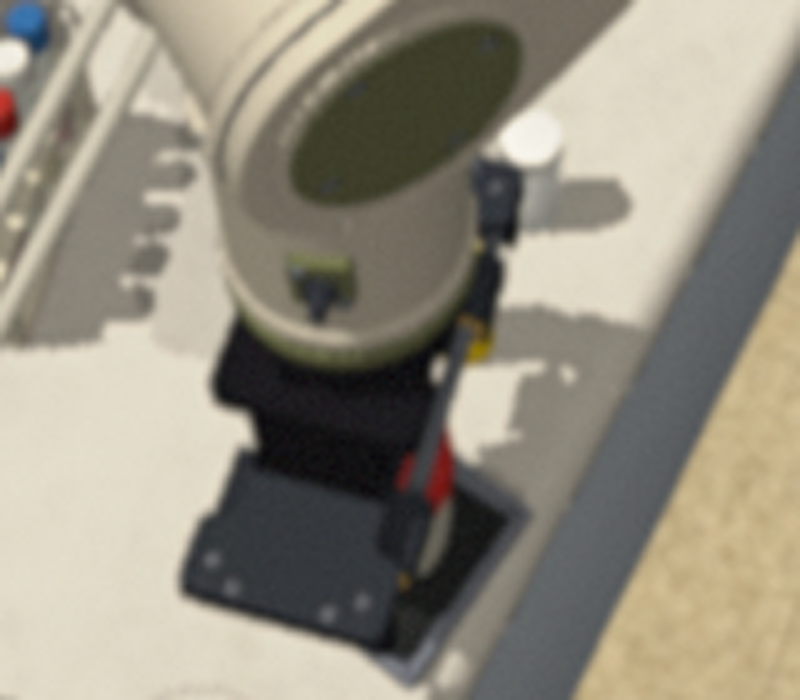

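View pics/top17.png

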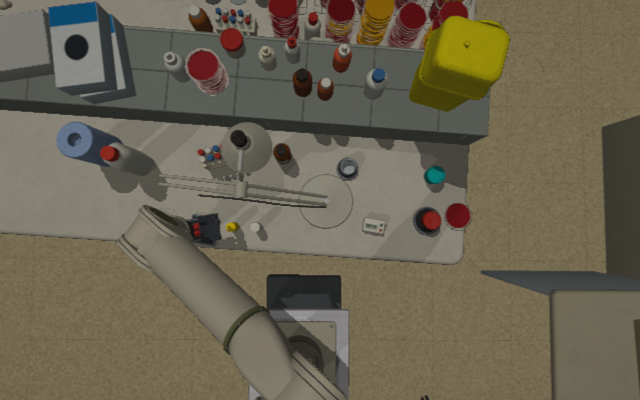

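Jar is over the square dish, roughly centred. Lowering.

{"fn": "step_arm", "kwargs": {
  "moves": [
    {"x": 0,"y": 0.001,"z": 0.012,"turn": 0,"jaw": 0.055},
    {"x": 0,"y": 0,"z": 0.008,"turn": 0,"jaw": 0.055},
    {"x": 0,"y": 0,"z": 0.004,"turn": 0,"jaw": 0.055},
    {"x": 0,"y": 0,"z": 0,"turn": 0,"jaw": 0.055},
    {"x": 0,"y": 0,"z": 0,"turn": 0,"jaw": 0.055}
  ]
}}

```text
clock: 31.22
tcp_pos: [406.6, 316.2, 22.5]
orientation: [[0.987, 0.159, 0.0], [0.159, -0.987, 0.0], [0.0, -0.0, -1.0]]
force: [-0.5, 0.4, -1.5]
opening: 61.7
```

{"fn": "step_arm", "kwargs": {
  "moves": [
    {"x": 0,"y": 0,"z": 0.001,"turn": 0,"jaw": 0.055},
    {"x": 0,"y": 0,"z": 0,"turn": 0,"jaw": 0.055}
  ]
}}

```text
clock: 31.48
tcp_pos: [406.6, 316.0, 21.4]
orientation: [[0.987, 0.159, 0.0], [0.159, -0.987, -0.0], [0.0, 0.0, -1.0]]
force: [0.7, -0.1, -1.0]
opening: 61.9
```

{"fn": "step_arm", "kwargs": {
  "moves": [
    {"x": 0,"y": 0,"z": 0.001,"turn": 0,"jaw": 0.055},
    {"x": 0,"y": 0,"z": 0,"turn": 0,"jaw": 0.055}
  ]
}}

```text
clock: 31.72
tcp_pos: [406.6, 316.1, 20.4]
orientation: [[0.987, 0.159, 0.0], [0.159, -0.987, 0.0], [0.0, -0.0, -1.0]]
force: [-0.2, -0.2, 0.4]
opening: 61.4
```

{"fn": "step_arm", "kwargs": {
  "moves": [
    {"x": 0,"y": 0,"z": 0.0007,"turn": 0,"jaw": 0.055},
    {"x": 0,"y": 0,"z": 0,"turn": 0,"jaw": 0.055}
  ]
}}

```text
clock: 31.98
tcp_pos: [406.7, 316.2, 20.3]
orientation: [[0.987, 0.159, 0.001], [0.159, -0.987, -0.0], [0.001, 0.0, -1.0]]
force: [-1.5, -3.4, 9.9]
opening: 61.5
```

Contact. Releasing, then rising.

{"fn": "step_arm", "kwargs": {
  "moves": [
    {"x": 0,"y": 0,"z": 0,"turn": 0,"jaw": 0.065},
    {"x": 0,"y": 0,"z": 0,"turn": 0,"jaw": 0.073},
    {"x": 0,"y": 0,"z": 0,"turn": 0,"jaw": 0.082},
    {"x": 0,"y": 0,"z": 0,"turn": 0,"jaw": 0.087},
    {"x": 0,"y": 0,"z": 0,"turn": 0,"jaw": 0.087},
    {"x": 0,"y": 0,"z": -0.01,"turn": 0,"jaw": 0.087},
    {"x": 0,"y": 0,"z": -0.025,"turn": 0,"jaw": 0.087},
    {"x": 0,"y": 0,"z": -0.03,"turn": 0,"jaw": 0.087}
  ]
}}

```text
clock: 32.98
tcp_pos: [406.2, 316.0, 85.7]
orientation: [[0.987, 0.159, -0.0], [0.159, -0.987, -0.0], [-0.0, 0.0, -1.0]]
force: [0.8, -0.0, 0.2]
opening: 86.9
```

{"fn": "step_arm", "kwargs": {
  "moves": [
    {"x": 0,"y": 0,"z": -0.025,"turn": 0.05,"jaw": 0.087},
    {"x": 0,"y": 0.025,"z": -0.01,"turn": 0.05,"jaw": 0.087},
    {"x": 0,"y": 0.03,"z": 0,"turn": 0.05,"jaw": 0.087},
    {"x": 0,"y": 0.03,"z": 0,"turn": 0.01,"jaw": 0.087},
    {"x": 0,"y": 0.03,"z": 0,"turn": 0,"jaw": 0.075},
    {"x": 0,"y": 0.03,"z": 0,"turn": 0,"jaw": 0.06},
    {"x": 0,"y": 0.015,"z": 0,"turn": 0,"jaw": 0.055},
    {"x": 0,"y": 0,"z": 0,"turn": 0,"jaw": 0.055}
  ]
}}

```text
clock: 33.98
tcp_pos: [411.6, 155.5, 120.2]
orientation: [[1.0, -0.002, 0.001], [-0.002, -1.0, -0.001], [0.001, 0.001, -1.0]]
force: [0.2, 0.6, -0.6]
opening: 58.2
```

```bash
python3 - <<'E'
from h import *
to(418,141,120)
for n in('scene','top'):grab(n,18)
crop('scene',18,230,220,390,390,4)
W=cloud('scene',np.load('pics/scene18.npy')).reshape(-1,3)
for k,(z0,z1,r,c) in dict(jar=(18,55,30,(406.5,316)),lid=(66,76,32,(406.5,316)),vial=(12,50,15,(417.5,141)),yel=(12,65,15,(417,216))).items():
    a=W[(W[:,2]>z0)&(W[:,2]<z1)][:,:2];a=a[np.hypot(*(a-c).T)<r+8];print(k,fitc(a,r,np.array(c,float),7))
E
```

```text
t33.98 tcp [411.6 155.5 120.2] d tool mm [ 6.4 14.5  0.2] xaxis yaw -0.11 tilt 0.07 F [ 0.2  0.6 -0.6] open 58.2 q [  18.    1.  -45.  114.    1.   65. -117.]
jar (array([406.3, 316.9]), 148, 0.49)
lid (array([406.4, 316.7]), 68, 2.19)
vial (array([417., 141.]), 90, 0.7)
yel (array([416.9, 216.3]), 137, 0.72)
```

View pics/scene18_c230_220.png

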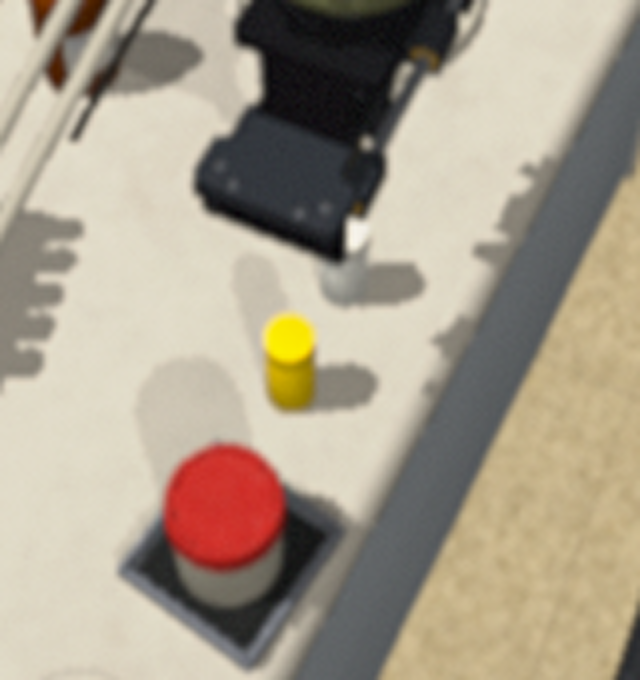

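The jar stands in the square dish. Centring over the vial.

{"fn": "step_arm", "kwargs": {
  "moves": [
    {"x": 0.006,"y": 0.008,"z": 0,"turn": 0,"jaw": 0.055},
    {"x": 0,"y": 0.0065,"z": 0,"turn": 0,"jaw": 0.055},
    {"x": 0,"y": 0,"z": 0.02,"turn": 0,"jaw": 0.055},
    {"x": 0,"y": 0,"z": 0.015,"turn": 0,"jaw": 0.055},
    {"x": 0,"y": 0,"z": 0,"turn": 0,"jaw": 0.055},
    {"x": 0,"y": 0,"z": 0,"turn": 0,"jaw": 0.055}
  ]
}}

```text
clock: 34.83
tcp_pos: [417.5, 142.0, 85.0]
orientation: [[1.0, 0.0, 0.0], [0.0, -1.0, 0.0], [0.0, -0.0, -1.0]]
force: [-0.2, 1.0, -0.6]
opening: 55.1
```

```bash
python3 -c "
from h import *
to(417.7,141,10);grab('scene',19);crop('scene',19,260,200,380,310,6)"
```

```text
t34.83 tcp [417.5 142.   85. ] d tool mm [ 0.2  1.  75. ] xaxis yaw 0.01 tilt 0.02 F [-0.2  1.  -0.6] open 55.1 q [  19.    4.  -44.  116.    3.   61. -117.]
```

View pics/scene19_c260_200.png

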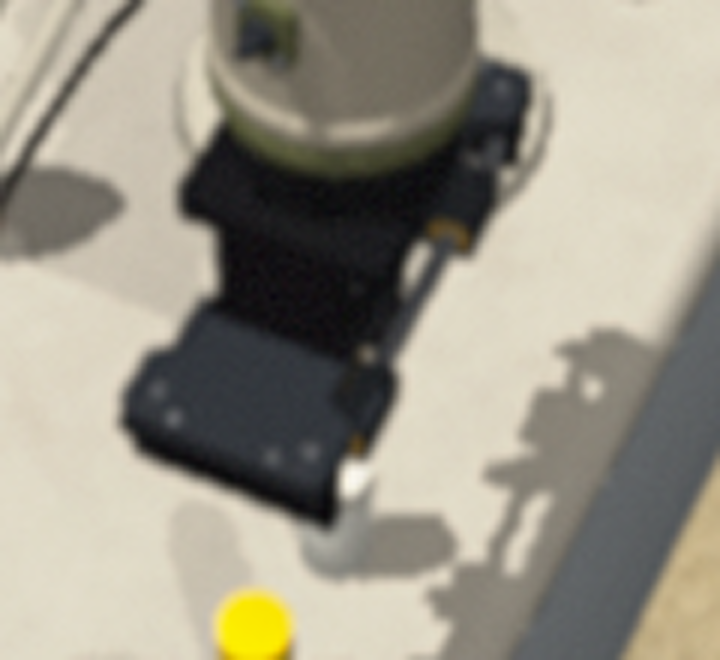

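{"fn": "step_arm", "kwargs": {
  "moves": [
    {"x": 0,"y": 0.001,"z": 0.015,"turn": 0,"jaw": 0.055},
    {"x": 0,"y": 0,"z": 0.018,"turn": 0,"jaw": 0.055},
    {"x": 0,"y": 0,"z": 0.018,"turn": 0,"jaw": 0.055},
    {"x": 0,"y": 0,"z": 0.015,"turn": 0,"jaw": 0.055},
    {"x": 0,"y": 0,"z": 0.009,"turn": 0,"jaw": 0.055},
    {"x": 0,"y": 0,"z": 0,"turn": 0,"jaw": 0.055},
    {"x": 0,"y": 0,"z": 0,"turn": 0,"jaw": 0.055}
  ]
}}

```text
clock: 35.75
tcp_pos: [417.7, 140.9, 10.0]
orientation: [[1.0, -0.0, 0.001], [-0.0, -1.0, 0.0], [0.001, -0.0, -1.0]]
force: [0.3, 0.3, 0.1]
opening: 55.0
```

{"fn": "step_arm", "kwargs": {
  "moves": [
    {"x": 0,"y": 0,"z": 0,"turn": 0,"jaw": 0.045},
    {"x": 0,"y": 0,"z": 0,"turn": 0,"jaw": 0.038},
    {"x": 0,"y": 0,"z": 0,"turn": 0,"jaw": 0.034},
    {"x": 0,"y": 0,"z": 0,"turn": 0,"jaw": 0.03},
    {"x": 0,"y": 0,"z": 0,"turn": 0,"jaw": 0.027},
    {"x": 0,"y": 0,"z": 0,"turn": 0,"jaw": 0.022},
    {"x": 0,"y": 0,"z": 0,"turn": 0,"jaw": 0.022},
    {"x": 0,"y": 0,"z": 0,"turn": 0,"jaw": 0.022}
  ],
  "force": 12
}}

```text
clock: 36.75
tcp_pos: [417.3, 140.7, 9.6]
orientation: [[1.0, -0.0, 0.0], [-0.0, -1.0, -0.0], [0.0, 0.0, -1.0]]
force: [0.5, -0.6, -0.2]
opening: 29.6
```

```bash
python3 -c "
from h import *
to(417.7,141,10);grab('scene',20);crop('scene',20,260,200,380,310,6)"
```

```text
t36.75 tcp [417.3 140.7   9.6] d tool mm [ 0.4 -0.3 -0.4] xaxis yaw -0.01 tilt 0.01 F [ 0.5 -0.6 -0.2] open 29.6 q [  16.   12.  -43.  120.   10.   52. -123.]
```

View pics/scene20_c260_200.png

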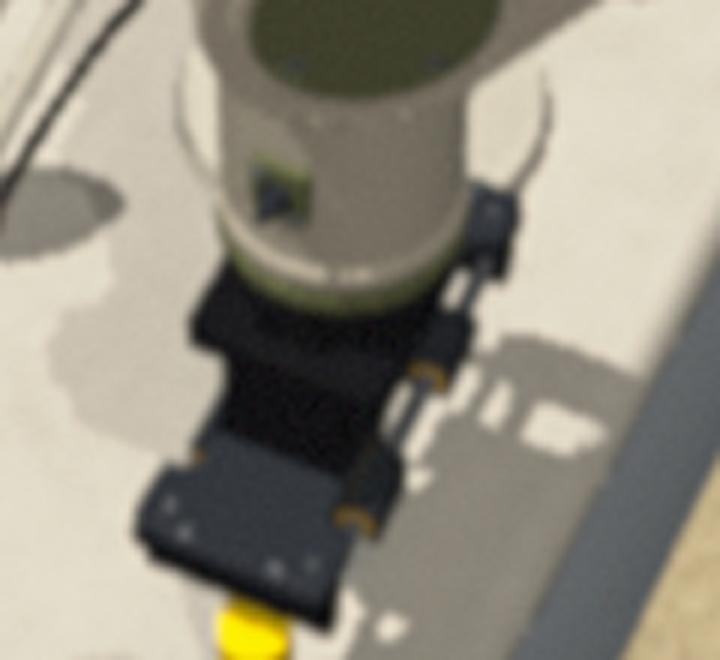

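Gripped (29.6). Lifting, while I refine the cup position from the clear views.

{"fn": "step_arm", "kwargs": {
  "moves": [
    {"x": 0,"y": 0,"z": -0.003,"turn": 0,"jaw": 0.022},
    {"x": 0,"y": 0,"z": -0.01,"turn": 0,"jaw": 0.022},
    {"x": 0,"y": 0,"z": -0.02,"turn": 0,"jaw": 0.022},
    {"x": 0,"y": 0,"z": -0.025,"turn": 0,"jaw": 0.022},
    {"x": 0,"y": 0,"z": -0.025,"turn": 0,"jaw": 0.022},
    {"x": 0,"y": 0,"z": -0.025,"turn": 0,"jaw": 0.022},
    {"x": 0,"y": 0,"z": -0.012,"turn": 0,"jaw": 0.022},
    {"x": 0,"y": 0,"z": 0,"turn": 0,"jaw": 0.022}
  ],
  "force": 15
}}

```text
clock: 37.8
tcp_pos: [417.7, 140.8, 130.2]
orientation: [[1.0, -0.0, 0.002], [-0.0, -1.0, -0.0], [0.002, 0.0, -1.0]]
force: [0.1, 0.3, 0.1]
opening: 29.6
```

```bash
python3 - <<'E'
from h import *
to(405,0,130);grab('scene',21);crop('scene',21,230,160,390,310,5)
for n,t in(('top',17),('scene',17),('scene',21),('scene',18)):
    W=cloud(n,np.load(f'pics/{n}{t}.npy'));
    m=(W[...,2]>30)&(W[...,2]<48)&(np.hypot(W[...,0]-614,W[...,1]+151)<32);a=W[m][:,:2]
    print(n,t,fitc(a,23.5,np.array([613.5,-151.]),6), a.mean(0).round(1),a.min(0).round(1),a.max(0).round(1))
crop('top',17,320,140,375,190,11);crop('scene',17,270,160,325,205,11)
E
```

```text
t37.80 tcp [417.7 140.8 130.2] d tool mm [-12.7 140.8   0.2] xaxis yaw -0.02 tilt 0.09 F [0.1 0.3 0.1] open 29.6 q [  20.    1.  -44.  113.    1.   67. -114.]
top 17 (array([ 615.7, -149.1]), 52, 0.87) [ 616.2 -149.1] [ 592.9 -173.4] [ 638.4 -125.3]
scene 17 (array([ 612.6, -147.4]), 44, 1.3) [ 624.  -164.8] [ 604.4 -172.8] [ 636.2 -144.7]
scene 21 (array([ 612.1, -148.2]), 42, 1.29) [ 625.7 -140.9] [ 608.6 -165.8] [ 637.2 -122.8]
scene 18 (array([ 611.9, -148.2]), 37, 1.41) [ 625.8 -139.3] [ 608.6 -162.1] [ 637.5 -122.7]
```

View pics/top17_c320_140.png

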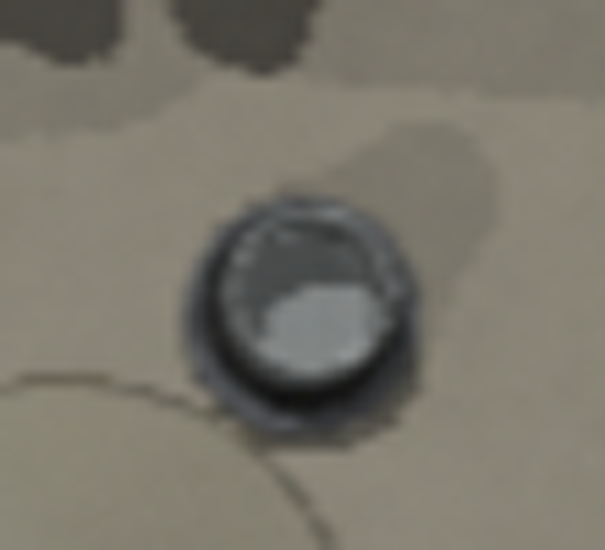

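View pics/scene17_c270_160.png

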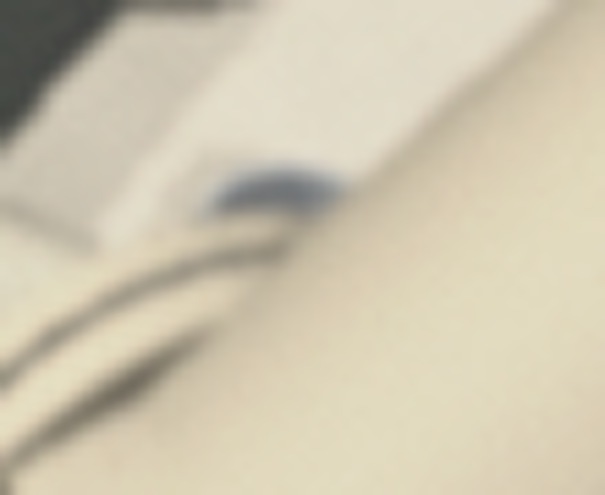

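View pics/scene21_c230_160.png

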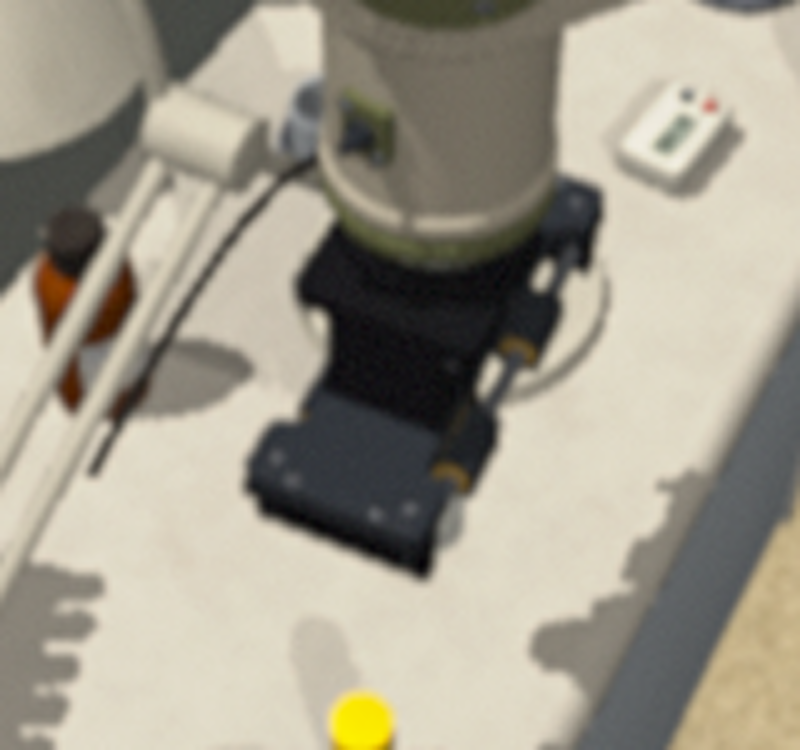

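Vial held, clear of everything. Travelling on the robot's side of the lamp.

{"fn": "step_arm", "kwargs": {
  "moves": [
    {"x": -0.008,"y": 0.02,"z": 0,"turn": 0,"jaw": 0.022},
    {"x": -0.006,"y": 0.03,"z": 0,"turn": 0,"jaw": 0.022},
    {"x": 0,"y": 0.035,"z": 0,"turn": 0,"jaw": 0.022},
    {"x": 0,"y": 0.035,"z": 0,"turn": 0,"jaw": 0.022},
    {"x": 0,"y": 0.035,"z": 0,"turn": 0,"jaw": 0.022},
    {"x": 0,"y": 0.035,"z": 0,"turn": 0,"jaw": 0.022},
    {"x": 0,"y": 0.035,"z": 0,"turn": 0,"jaw": 0.022},
    {"x": 0,"y": 0.035,"z": 0,"turn": 0,"jaw": 0.022}
  ]
}}

```text
clock: 38.85
tcp_pos: [402.4, -120.2, 128.5]
orientation: [[1.0, -0.0, -0.002], [-0.0, -1.0, 0.0], [-0.002, -0.0, -1.0]]
force: [0.6, -0.4, -0.9]
opening: 29.4
```

{"fn": "step_arm", "kwargs": {
  "moves": [
    {"x": 0.005,"y": 0.02,"z": 0,"turn": 0,"jaw": 0.022},
    {"x": 0.02,"y": 0.011,"z": 0,"turn": 0,"jaw": 0.022},
    {"x": 0.03,"y": 0,"z": 0,"turn": 0,"jaw": 0.022},
    {"x": 0.03,"y": 0,"z": 0,"turn": 0,"jaw": 0.022},
    {"x": 0.03,"y": 0,"z": 0,"turn": 0,"jaw": 0.022},
    {"x": 0.02,"y": 0,"z": 0,"turn": 0,"jaw": 0.022},
    {"x": 0,"y": 0,"z": 0,"turn": 0,"jaw": 0.022}
  ]
}}

```text
clock: 39.72
tcp_pos: [539.0, -149.0, 128.5]
orientation: [[1.0, 0.001, -0.001], [0.001, -1.0, 0.002], [-0.001, -0.002, -1.0]]
force: [0.3, 1.0, -1.3]
opening: 29.4
```

```bash
python3 -c "
from h import *
to(613.4,-150.3,130);grab('scene',22);crop('scene',22,220,90,380,220,5)"
```

```text
t39.73 tcp [ 539.  -149.   128.5] d tool mm [74.4  1.4 -1.6] xaxis yaw 0.08 tilt 0.11 F [ 0.3  1.  -1.3] open 29.4 q [ 32.  15. -25.  98.   7.  69. -84.]
```

View pics/scene22_c220_90.png

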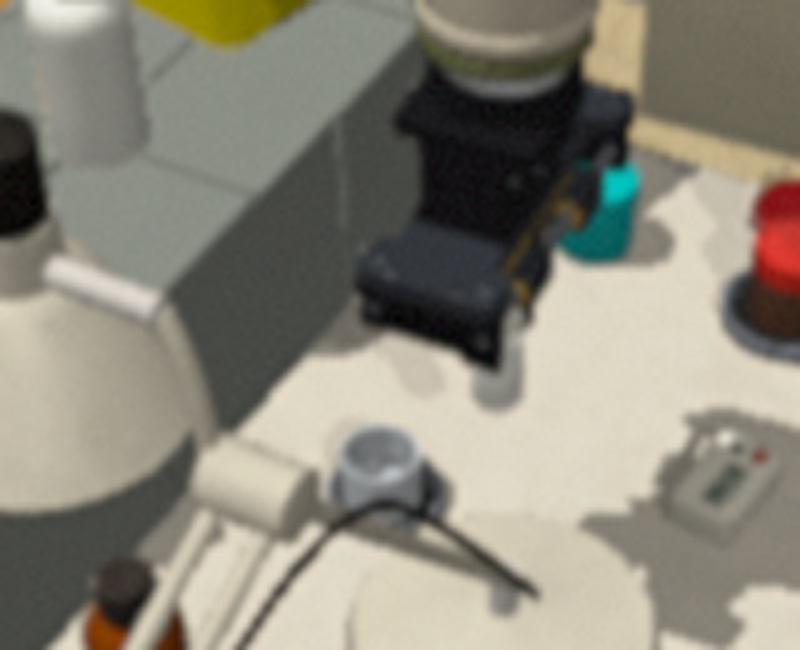

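{"fn": "step_arm", "kwargs": {
  "moves": [
    {"x": 0.02,"y": 0,"z": 0,"turn": 0,"jaw": 0.022},
    {"x": 0.025,"y": 0,"z": 0,"turn": 0,"jaw": 0.022},
    {"x": 0.02,"y": 0,"z": 0,"turn": 0,"jaw": 0.022},
    {"x": 0.0095,"y": 0,"z": 0.01,"turn": 0,"jaw": 0.022},
    {"x": 0,"y": 0,"z": 0.02,"turn": 0,"jaw": 0.022},
    {"x": 0,"y": 0,"z": 0.02,"turn": 0,"jaw": 0.022},
    {"x": 0,"y": 0,"z": 0.01,"turn": 0,"jaw": 0.022},
    {"x": 0,"y": 0,"z": 0,"turn": 0,"jaw": 0.022}
  ]
}}

```text
clock: 40.78
tcp_pos: [611.9, -150.3, 68.7]
orientation: [[1.0, -0.0, -0.002], [-0.0, -1.0, 0.0], [-0.002, -0.0, -1.0]]
force: [0.5, -0.9, 0.3]
opening: 29.3
```

{"fn": "step_arm", "kwargs": {
  "moves": [
    {"x": 0,"y": 0,"z": 0,"turn": 0,"jaw": 0.022},
    {"x": 0,"y": 0,"z": 0,"turn": 0,"jaw": 0.022}
  ]
}}

```text
clock: 41.02
tcp_pos: [613.2, -150.4, 70.5]
orientation: [[1.0, -0.0, 0.001], [-0.0, -1.0, -0.0], [0.001, 0.0, -1.0]]
force: [-0.3, 0.2, -0.3]
opening: 29.7
```

```bash
python3 - <<'E'
from h import *
to(613.4,-150.3,18);grab('scene',23);crop('scene',23,260,130,340,205,9)
p,d=grab('top',23)
W=cloud('scene',np.load('pics/scene23.npy'))
m=(W[...,2]>25)&(W[...,2]<48)&(np.hypot(W[...,0]-614,W[...,1]+151)<32);print('cup',fitc(W[m][:,:2],23.8,np.array([613.5,-150.]),6))
m=(W[...,2]>55)&(W[...,2]<100)&(np.hypot(W[...,0]-614,W[...,1]+151)<22);print('vial',m.sum(),fitc(W[m][:,:2],15,np.array([613.5,-150.]),6),W[m].min(0))
E
```

```text
t41.02 tcp [ 613.2 -150.4   70.5] d tool mm [ 0.1 -0.1 52.5] xaxis yaw -0.02 tilt 0.08 F [-0.3  0.2 -0.3] open 29.7 q [ 28.  27. -23.  90.  11.  66. -88.]
cup (array([ 612.9, -148.5]), 104, 1.39)
vial 82 (array([ 612.7, -149.5]), 82, 1.46) [ 596.60548183 -151.46182914   59.89135773]
```

View pics/scene23_c260_130.png

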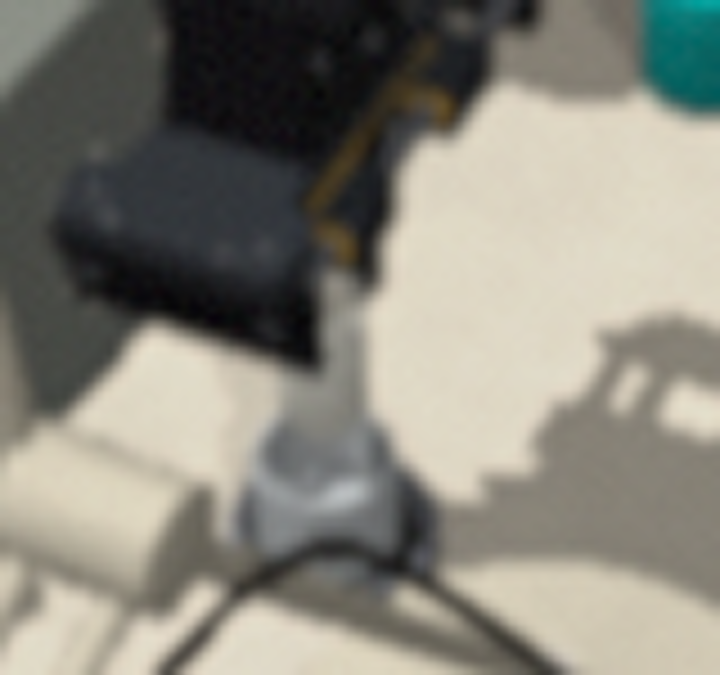

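The vial and cup axes agree within about 1 mm. Lowering into the cup.

{"fn": "step_arm", "kwargs": {
  "moves": [
    {"x": 0,"y": 0,"z": 0.01,"turn": 0,"jaw": 0.022},
    {"x": 0,"y": 0,"z": 0.012,"turn": 0,"jaw": 0.022},
    {"x": 0,"y": 0,"z": 0.012,"turn": 0,"jaw": 0.022},
    {"x": 0,"y": 0,"z": 0.01,"turn": 0,"jaw": 0.022},
    {"x": 0,"y": 0,"z": 0.006,"turn": 0,"jaw": 0.022},
    {"x": 0,"y": 0,"z": 0,"turn": 0,"jaw": 0.022},
    {"x": 0,"y": 0,"z": 0,"turn": 0,"jaw": 0.022}
  ]
}}

```text
clock: 42.0
tcp_pos: [613.1, -150.3, 20.1]
orientation: [[1.0, -0.0, 0.001], [-0.0, -1.0, -0.0], [0.001, 0.0, -1.0]]
force: [-0.3, -0.1, -0.5]
opening: 29.6
```

{"fn": "step_arm", "kwargs": {
  "moves": [
    {"x": 0,"y": 0,"z": 0.001,"turn": 0,"jaw": 0.022},
    {"x": 0,"y": 0,"z": 0,"turn": 0,"jaw": 0.022}
  ]
}}

```text
clock: 42.25
tcp_pos: [612.8, -150.3, 18.8]
orientation: [[1.0, -0.0, 0.0], [-0.0, -1.0, -0.0], [0.0, 0.0, -1.0]]
force: [-0.8, 0.2, -0.2]
opening: 29.7
```

{"fn": "step_arm", "kwargs": {
  "moves": [
    {"x": 0,"y": 0,"z": 0.001,"turn": 0,"jaw": 0.022},
    {"x": 0,"y": 0,"z": 0,"turn": 0,"jaw": 0.022}
  ]
}}

```text
clock: 42.5
tcp_pos: [612.8, -150.3, 17.7]
orientation: [[1.0, -0.0, 0.0], [-0.0, -1.0, -0.0], [0.0, 0.0, -1.0]]
force: [-0.3, 0.1, 0.3]
opening: 29.7
```

{"fn": "step_arm", "kwargs": {
  "moves": [
    {"x": 0,"y": 0,"z": 0.0006,"turn": 0,"jaw": 0.022},
    {"x": 0,"y": 0,"z": 0,"turn": 0,"jaw": 0.022}
  ]
}}

```text
clock: 42.75
tcp_pos: [613.2, -150.4, 17.6]
orientation: [[1.0, -0.0, 0.001], [-0.0, -1.0, -0.0], [0.001, 0.0, -1.0]]
force: [-1.2, 0.1, 5.7]
opening: 29.9
```

Contact at the predicted height. Releasing gently.

{"fn": "step_arm", "kwargs": {
  "moves": [
    {"x": 0,"y": 0,"z": 0,"turn": 0,"jaw": 0.031},
    {"x": 0,"y": 0,"z": 0,"turn": 0,"jaw": 0.034},
    {"x": 0,"y": 0,"z": 0,"turn": 0,"jaw": 0.04},
    {"x": 0,"y": 0,"z": 0,"turn": 0,"jaw": 0.05},
    {"x": 0,"y": 0,"z": 0,"turn": 0,"jaw": 0.055},
    {"x": 0,"y": 0,"z": -0.005,"turn": 0,"jaw": 0.055},
    {"x": 0,"y": 0,"z": -0.015,"turn": 0,"jaw": 0.055},
    {"x": 0,"y": 0,"z": -0.025,"turn": 0,"jaw": 0.055}
  ]
}}

```text
clock: 43.75
tcp_pos: [612.4, -150.2, 62.9]
orientation: [[1.0, -0.0, -0.001], [-0.0, -1.0, 0.0], [-0.001, -0.0, -1.0]]
force: [-0.2, -0.3, 0.2]
opening: 54.9
```

{"fn": "step_arm", "kwargs": {
  "moves": [
    {"x": 0,"y": 0,"z": -0.03,"turn": 0,"jaw": 0.055},
    {"x": 0,"y": 0,"z": -0.03,"turn": 0,"jaw": 0.055},
    {"x": 0,"y": 0.02,"z": -0.02,"turn": 0,"jaw": 0.055},
    {"x": -0.02,"y": 0.03,"z": 0,"turn": 0,"jaw": 0.055},
    {"x": -0.03,"y": 0.03,"z": 0,"turn": 0,"jaw": 0.055},
    {"x": -0.03,"y": 0.03,"z": 0,"turn": 0,"jaw": 0.055},
    {"x": -0.03,"y": 0.03,"z": 0,"turn": 0,"jaw": 0.055},
    {"x": 0,"y": 0,"z": 0,"turn": 0,"jaw": 0.055}
  ]
}}

```text
clock: 44.75
tcp_pos: [500.4, -293.9, 143.4]
orientation: [[1.0, -0.006, 0.0], [-0.006, -1.0, -0.002], [0.0, 0.002, -1.0]]
force: [-0.3, 0.1, -0.2]
opening: 55.2
```

```bash
python3 - <<'E'
from h import *
to(613.4,-150.3,18);grab('scene',24);grab('top',24);crop('scene',24,240,90,400,220,5);crop('top',24,190,140,480,250,2.7)
W=cloud('scene',np.load('pics/scene24.npy'))
for k,(z0,z1,r,c) in dict(cup=(25,41,24.5,(613.5,-150)),vialglass=(48,62,15,(613.5,-150)),vialtop=(64,76,14.5,(613.5,-150)),pot=(15,45,28,(444.5,-415)),potlid=(48,60,29.5,(444.5,-415))).items():
    m=(W[...,2]>z0)&(W[...,2]<z1)&(np.hypot(W[...,0]-c[0],W[...,1]-c[1])<r+8);print(k,m.sum(),fitc(W[m][:,:2],r,np.array(c,float),6),W[m].max(0).round(1))
T=cloud('top',np.load('pics/top24.npy'))
m=(np.hypot(T[...,0]-613,T[...,1]+150)<20)&(T[...,2]>60);print('vial top z',m.sum(),T[m].mean(0).round(1))
T=T.reshape(-1,3);m=(T[:,2]>18)&(T[:,2]<40)&(np.hypot(T[:,0]-424,T[:,1]+233)<60);print('timer',m.sum(),cv2.minAreaRect(T[m][:,:2].astype(np.float32)))
E
```

```text
t44.75 tcp [ 500.4 -293.9  143.4] d tool mm [ 112.2 -144.6  125.1] xaxis yaw -0.34 tilt 0.13 F [-0.3  0.1 -0.2] open 55.2 q [ 43.  17. -20.  94.   6.  71. -69.]
cup 91 (array([ 613.2, -149.4]), 74, 1.43) [ 635.7 -123.2   40.9]
vialglass 40 (array([ 612.2, -149.4]), 40, 1.54) [ 623.9 -131.1   62. ]
vialtop 27 (array([ 612.6, -148.7]), 27, 1.64) [ 622.  -131.9   75.9]
pot 115 (array([ 442.9, -414.1]), 112, 1.55) [ 479.  -380.9   44.5]
potlid 98 (array([ 443.5, -413.3]), 62, 1.92) [ 471.2 -381.2   59.9]
vial top z 73 [ 614.2 -149.    77. ]
timer 295 ((427.1624450683594, -235.02487182617188), (70.53611755371094, 44.18934631347656), 80.4256362915039)
```

View pics/scene24_c240_90.png

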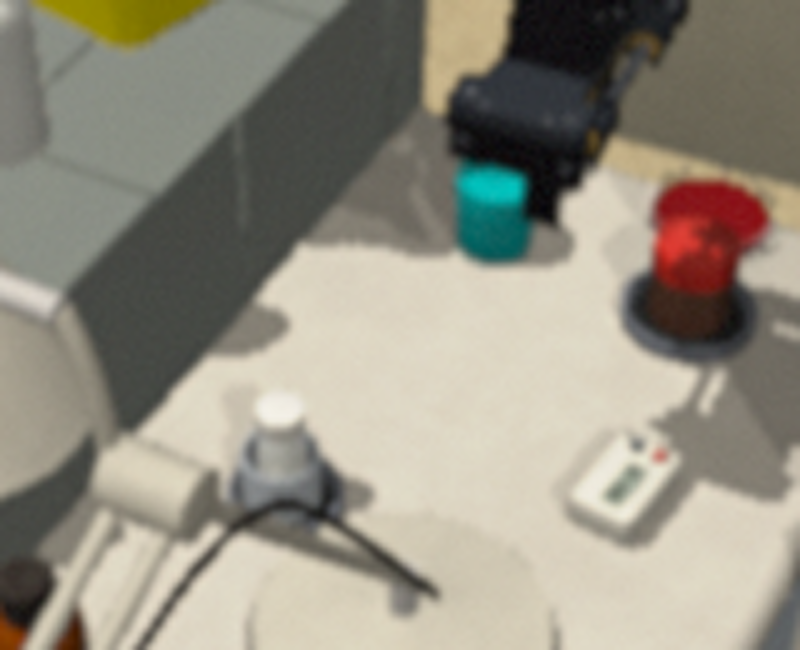

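View pics/top24_c190_140.png

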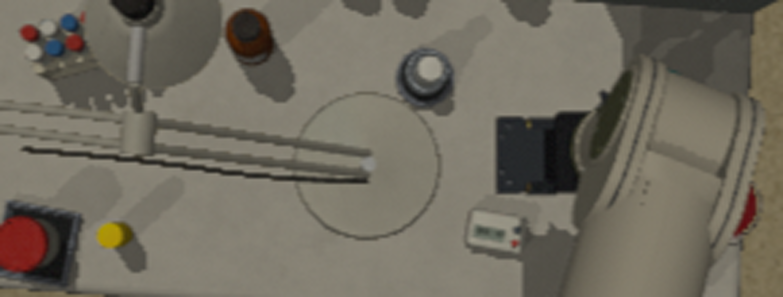

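The vial stands upright in the cup, its top at z≈77 against the expected 78. The timer hasn't moved and the pot and jar stand in their dishes. I'll let the arm settle and hand in.

{"fn": "step_arm", "kwargs": {
  "moves": [
    {"x": 0,"y": 0,"z": -0.02,"turn": 0,"jaw": 0.055},
    {"x": 0,"y": 0,"z": 0,"turn": 0,"jaw": 0.055},
    {"x": 0,"y": 0,"z": 0,"turn": 0,"jaw": 0.055},
    {"x": 0,"y": 0,"z": 0,"turn": 0,"jaw": 0.055}
  ]
}}

```text
clock: 45.35
tcp_pos: [502.6, -289.7, 161.3]
orientation: [[1.0, 0.0, -0.001], [0.0, -1.0, 0.001], [-0.001, -0.001, -1.0]]
force: [-0.5, -0.2, 1.3]
opening: 54.9
```

```bash
python3 -c "
from h import *
to(500,-294,160);print(ctrl.job_done())"
```

```text
t45.35 tcp [ 502.6 -289.7  161.3] d tool mm [-2.6  4.3  1.3] xaxis yaw 0.02 tilt 0.06 F [-0.5 -0.2  1.3] open 54.9 q [ 43.  16. -21.  92.   6.  73. -69.]
the job is handed in; nothing more can be done
None
```

I moved the steel cup to the small round dish, the pot to the large one and the jar to the square one, then stood the vial in the cup. I handed the job in at about 45 s with the gripper clear of everything.

**Last checks:**
- All four stand upright in the final pictures.
- The vial is within about 1 mm of the cup's axis, with its top at 77 mm (78 expected).
- The jar and pot are within about 2 mm of their dish centres.
- The timer has not moved, and the yellow and turquoise look-alikes look untouched.

**Disagreements:**
- **Finger tips:** in the pictures the tips sat about 32 mm higher than the reported TCP. My first attempt on the cup closed on air above its rim and touched nothing. I corrected for this in every later grasp, and each placing made contact at the height predicted.
- **Cameras:** the two views differed by 2–3 mm, mainly in x, so I averaged them.

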